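# Pry the sprung retaining ring off the mould pin

## Task

With the hooked pick, pry the sprung retaining ring up out of the groove of the mould's pin (the eye on its top is there for the hook), and keep the fingers off the ring. Then lay the pick down in the empty aluminium tray, lowering it rather than dropping it, so that pick and ring both end up lying in the tray.

Things in the scene. Friction and masses are not known exactly. Their poses are not given: they have to be found in the camera images.
- pick: Hooked pick on a rubber mat, beside a straight one. Flat-sided wood handle 90 long (x), 20 wide (y), 24 high, 70 g; grip it across y, in its front half. Origin: centre of the handle's underside; x towards the hook, z up. Steel shank, 6 thick, from (45,0,12) to (100,0,12), then bent to +y: the hook, a 6 mm bar from (100,0,12) to (100,23,18). mm.
- ring: Steel ring, 5 mm bar, upright in the pin's groove. Origin on the pin's axis; y along the pin, z up. Upright pull eye on top: clear opening x -10..10, z 12..31, open along y; top at z 36. Two sprung legs, down to z -11, grip the groove: comes off upwards only, by about 6 N, free after 15 mm. 44 g. Then hangs 43 mm below the hook; set down, it falls on its side.
- groove (a point): Middle of the groove, on the axis of the level steel pin (21 mm thick, axis 55 mm above the table) that sticks out of the mould's side. x across the pin, y along it towards the mould, z up. Mould (fixed, aluminium): face 35 mm off along +y, reaching 40 mm either way in x, 95 mm high. The pin's free end is 18 mm off along -y; the hook enters the eye from there.
- tray: Empty aluminium tray, 300 mm (x) by 220 mm (y), rim 18 mm high, walls and floor 4 mm thick, fixed. Origin: centre of its underside; z up.

How it is judged:
By the outcome, as a careful person would: the job done as asked, in the order asked, and still so for the second after the job is handed in, with the robot touching nothing.
It also fails if it takes over 61 s, if anything falls off the work surface, if the arm or the gripper's body presses on something with over 40 N, if the wrist force passes 120 N, or if a joint passes its speed limit or range.

## Robot

A 6-joint arm with a two-finger parallel gripper is mounted at the origin on the work surface. World frame = base frame: x ahead of the robot, y to its left, z up, the work surface at z = 0. Lengths are in m, angles in rad, forces in N, time in s.
With the tool pointing down it reaches from about 0.35 to 0.975 m from the base axis. Payload 4.9 kg.
Tool frame: the origin (TCP) lies midway between the tips of the shut fingers; the grasp point (between the pads) lies ctrl.grip_point_offset behind it (ctrl.grip_point_offset is the distance from the TCP to the grasp point, in m); x points along the fingers, y is the direction in which the jaws open and shut, and the axes are right-handed (so a half turn about x gives the same grasp; the last joint's range is limited). The gripper opens to 85 mm and grips with 20 to 120 N. Pads are 22 mm wide; open, the fingers measure 114 mm over their backs; the gripper's body (76 mm by 85 mm) begins 54 mm behind the grasp point. The pads swing forward as they close: fully open they stand 13 mm farther back than shut.
Start: joints at [-1.322, 0.053, 1.613, -0, 1.476, -0.119], TCP at [0.225, -0.583, 0.231] pointing down, gripper open.
Joint ranges: [-3.01, 3.01], [-1.01, 2.22], [0.06, 2.58], [-1.02, 4.17], [0.09, 2.62], [-3.14, 3.14]. Speed limits (rad/s): [2.57, 2.57, 3.14, 3.14, 3.14, 3.14].

## Interface

Orientations are given as a rotation vector (axis times angle).
In Python, from station import ctrl gives the robot as it stands. The module is installed in compiled form; this text tells all that it offers.
- The arm moves only by the tool drive_tool, never from a script. Its argument "commands" is text: rows parted by semicolons, each of 5 numbers parted by spaces: the closure, from -1 (fully open) to 1 (shut), so that 0 is half open, then the shift along the tool's x, y, z in units of 40 mm (1.0 is 40 mm), then the turn about the tool's x in units of 5 degrees (1.0 is 5 degrees). A call has 1 to 8 rows; each row is the pose to reach, as a shift and turn from the pose commanded when the call began, along the tool's axes at that moment; what a row does not reach only later rows make up. A row lasts 1/12 s, in which the tool goes at most 41.7 mm and 7.16 degrees, less where a joint would pass 70% of its speed; a pose out of reach is approached as far as the arm can. A call with a gripper value outside its range is refused whole. The fingers move at their own pace and stop on an object; "newtons" is the grip in N (left out, the last holds). Time passes only in rows, so rows that repeat a pose let the fingers close. It gives the time, the measured TCP pose, the force and the opening at its end, in the units of the state.
- ctrl.get_obs(): the state, without advancing time (a new reading comes with each control period).
- ctrl.get_image(name): name is "side" or "top"; returns (picture, depth): 420x560x3 uint8, blue, green, red; 420x560 float32, m along the optical axis (not along the pixel's ray), 0 where there is no reading.
- ctrl.camera_info(name): a dict with "K" (3x3 intrinsics, pixels), "T" (4x4, takes a point from camera to world coordinates). Camera axes: x right, y down, z forward; pixel columns grow to the right and rows downward; lengths in m; the calibration is good to about 2 mm. A picture is of the moment at which its call begins. camera_info takes no time and is no camera call.
- ctrl.finish_job(): hands the job in, once; it reports no verdict.
The state is a dict: "t": time; "q": joint angles; "dq": joint speeds; "effort": joint torques, N m; "tool_pos": TCP position; "tool_rot": TCP orientation; "contact_force": force on the tool from outside, world axes, zero at the start; "wrist_torque": the same for the moment, N m; "opening": finger opening in m.
Only numpy, scipy, OpenCV 4.12 (cv2) and the standard library are available. Lean on these libraries where they do the work, as an engineer would, in place of code of your own. Each camera call takes 0.05 s, during which the arm holds its last target.

## Working session

There is one attempt and no reset: what is moved stays moved. The work goes in short steps, Python scripts to look and compute and a tool call to move; the robot and the scene stay as the last step left them, time stands still between calls to the robot, and variables do not carry over. Pictures are saved under pics/ and viewed, and the job is handed in when it is done.

Besides the shell and the picture viewer there is one more tool, called after "Emit:" by a JSON object that holds its "name" and its "arguments". drive_tool: Moves the arm, as the interface text tells. Its arguments: {"type":"object","properties":{"commands":{"type":"string"},"newtons":{"type":"number"}},"required":["commands"]}

```bash
mkdir -p pics; cat > h.py <<'E'
import numpy as np, cv2
from station import ctrl
from scipy.spatial.transform import Rotation as R
def snap(name,tag):
    im,d=ctrl.get_image(name); cv2.imwrite(f'pics/{tag}.png',im); np.savez(f'pics/{tag}.npz',d=d,im=im); return im,d
def pts(name,d):
    c=ctrl.camera_info(name);K=c['K'];T=c['T']
    v,u=np.mgrid[:d.shape[0],:d.shape[1]]
    P=np.stack([(u-K[0,2])/K[0,0]*d,(v-K[1,2])/K[1,1]*d,d],-1)
    W=P@T[:3,:3].T+T[:3,3]; W[d==0]=np.nan; return W
def proj(name,p):
    c=ctrl.camera_info(name);q=np.linalg.inv(c['T'])@np.r_[p,1]; q=c['K']@q[:3]; return q[:2]/q[2]
E
python3 - <<'E'
from h import *
for n in('side','top'):
    snap(n,n+'0'); c=ctrl.camera_info(n); print(n,c['K'],c['T'])
o=ctrl.get_obs();print(o,ctrl.grip_point_offset); print(R.from_rotvec(o['tool_rot']).as_matrix())
E
```

```text
side [[379.48102117   0.         273.95528881]
 [  0.         379.48102117 212.8537201 ]
 [  0.           0.           1.        ]] [[-0.9812249  -0.15089207  0.1201219   0.43688088]
 [-0.19203968  0.70675424 -0.68089589  0.58233937]
 [ 0.01784512 -0.69118017 -0.72246212  0.72946775]
 [ 0.          0.          0.          1.        ]]
top [[504.46622213   0.         283.41532817]
 [  0.         504.46622213 205.12582922]
 [  0.           0.           1.        ]] [[-0.01666682 -0.99723764  0.07238311  0.46743055]
 [-0.99982083  0.01727212  0.00774451 -0.01915789]
 [-0.00897332 -0.07224107 -0.99734683  1.27911315]
 [ 0.          0.          0.          1.        ]]
{'t': 0.1, 'q': array([-1.32199918e+00,  5.32878419e-02,  1.61419730e+00,  1.80186139e-05,
        1.47604325e+00, -1.18987466e-01]), 'dq': array([-0.00102747, -0.0002436 , -0.00244406,  0.00170242, -0.000493  ,
        0.00038626]), 'effort': array([-9.80751292e-05, -3.94906819e+01, -3.71362817e+01, -1.10682315e-04,
        3.93336915e-03,  4.97916332e-06]), 'tool_pos': array([ 0.2245837 , -0.58262095,  0.23016358]), 'tool_rot': array([ 2.02134434,  0.37796294, -2.02156569]), 'contact_force': array([ 0.41219585, -0.27890187,  0.42776186]), 'wrist_torque': array([-0.01839527,  0.05793773, -0.06357975]), 'opening': 0.08538153216976345} 0.0187
[[-4.59268728e-04  3.59547029e-01 -9.33126853e-01]
 [ 1.88055751e-03 -9.33124991e-01 -3.59547237e-01]
 [-9.99998126e-01 -1.91992751e-03 -2.47593737e-04]]
```

View pics/top0.png

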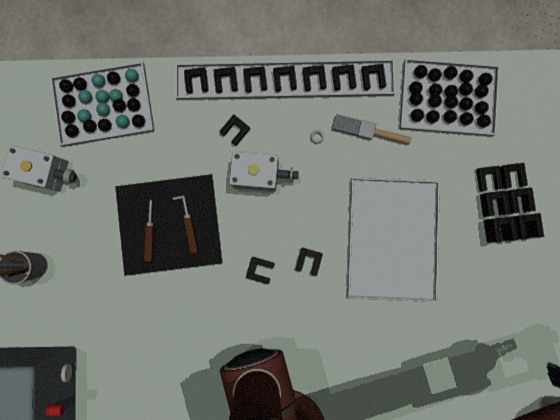

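View pics/side0.png

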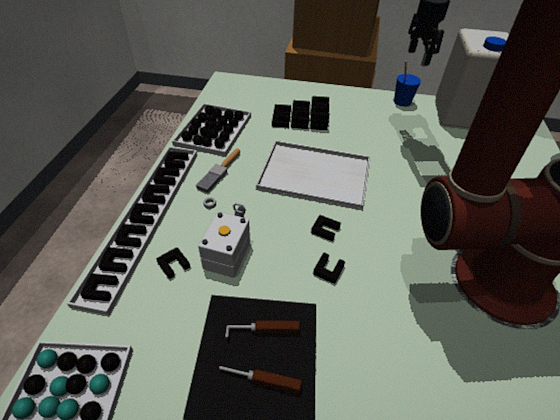

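The top view shows the hooked pick on the mat (handle ~(190,235), hook ~(180,198)), the mould ~(255,170) with its pin and ring ~(288,175), and the tray ~(392,240). The side view shows the ring at ~(240,209) and the hook at ~(228,330). I'll zoom in on both.

```bash
python3 - <<'E'
from h import *
a=np.load('pics/top0.npz')['im'];b=np.load('pics/side0.npz')['im']
A=cv2.resize(a[140:280,110:310],(800,560),interpolation=cv2.INTER_CUBIC)
cv2.imwrite('pics/topz.png',A)
B=cv2.resize(b[190:390,185:325],(560,800),interpolation=cv2.INTER_CUBIC)
cv2.imwrite('pics/sidez.png',cv2.resize(b[190:350,180:330],(560,597),interpolation=cv2.INTER_CUBIC))
E
```

```text
(no output)
```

View pics/topz.png

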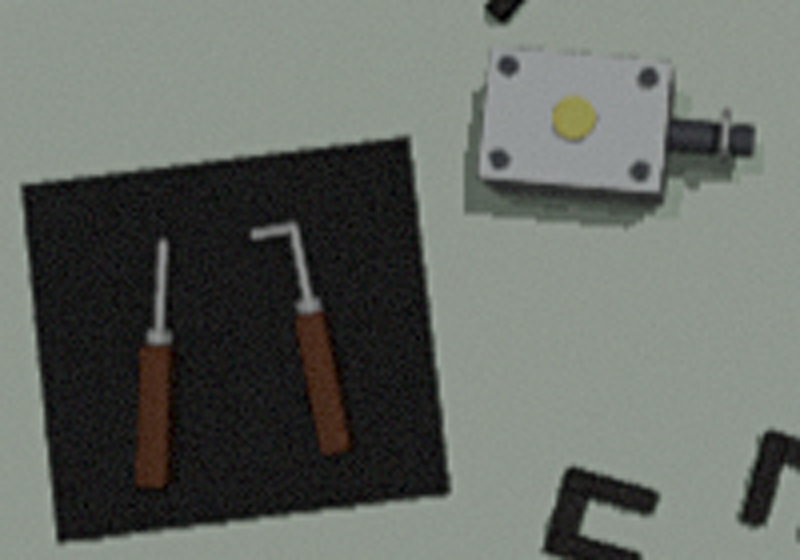

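View pics/sidez.png

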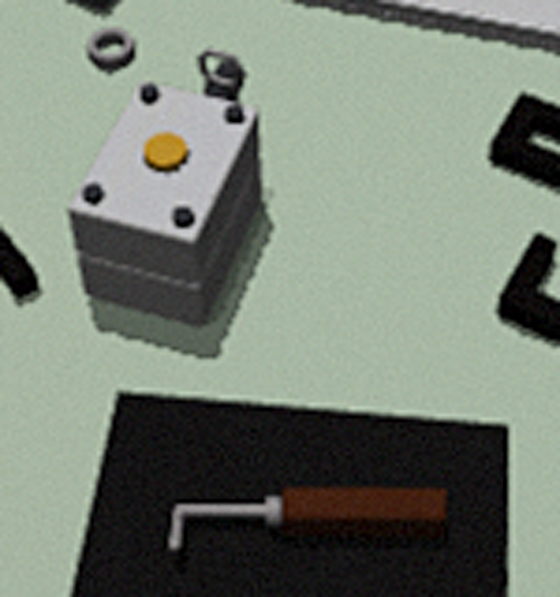

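```bash
python3 - <<'E'
from h import *
for n in('top','side'):
    z=np.load(f'pics/{n}0.npz');im=z['im'].astype(int);W=pts(n,z['d'])
    b,g,r=im[...,0],im[...,1],im[...,2]
    # brown handle in box around hooked pick
    m=np.zeros(b.shape,bool)
    if n=='top': m[208:262,180:204]=1
    else: m[312:340,240:305]=1
    hm=m&(r>b+25)&np.isfinite(W[...,2])
    P=W[hm];print(n,'handle',len(P),np.percentile(P,[2,50,98],axis=0))
    Q=P[P[:,2]>np.percentile(P[:,2],90)-0.006]
    (cx,cy),wh,ang=cv2.minAreaRect((Q[:,:2]*1000).astype(np.float32));print(' top face',len(Q),Q.mean(0),(cx,cy),wh,ang,np.median(Q[:,2]))
    # metallic
    m[:]=0
    if n=='top': m[192:220,168:192]=1
    else: m[320:340,220:262]=1
    P=W[m&(b>90)&(W[...,2]>0.005)];print(' steel',len(P)); 
    for p in P[np.argsort(P[:,0])]: print('  ',np.round(p*1000,0),end='')
    print()
z=np.load('pics/top0.npz');W=pts('top',z['d'])
print('mould, pin z'); 
for v in range(166,186): print(v,np.round(W[v,276:302,2]*1000).astype(int))
t=W[175:308,340:445]
print('tray floor',np.round(W[240,392]*1000))
for v,u in((240,349),(240,436),(180,392),(298,392)):
    s=W[v-5:v+6,u-5:u+6].reshape(-1,3);k=s[:,2]>.012;print((u,v),k.sum(),s[k].mean(0) if k.any() else 0)
E
```

```text
top handle 259 [[0.44578539 0.2094327  0.02235574]
 [0.48789892 0.22346961 0.02712492]
 [0.52773055 0.23661184 0.03238993]]
 top face 233 [0.48649722 0.2233456  0.02769269] (486.4479064941406, 223.50709533691406) (87.2430648803711, 18.572771072387695) 11.447999000549316 0.02742142821275073
 steel 72
   [533. 228.  27.]   [533. 235.  20.]   [533. 237.  21.]   [533. 233.  19.]   [535. 234.  25.]   [535. 229.  24.]   [536. 232.  23.]   [536. 237.  23.]   [536. 228.  15.]   [538. 231.  28.]   [538. 227.  23.]   [538. 234.  25.]   [538. 230.  18.]   [539. 240.   5.]   [541. 232.  19.]   [541. 235.  18.]   [543. 235.  22.]   [543. 233.  18.]   [546. 233.  18.]   [546. 236.  16.]   [548. 238.  18.]   [549. 236.  16.]   [551. 235.  20.]   [551. 238.  18.]   [554. 236.  16.]   [556. 237.  23.]   [556. 235.  19.]   [559. 238.  18.]   [559. 237.  12.]   [561. 237.  21.]   [561. 240.  19.]   [563. 239.  22.]   [563. 237.  20.]   [566. 240.  22.]   [566. 238.  18.]   [569. 240.  18.]   [569. 238.  17.]   [571. 241.  17.]   [571. 239.  14.]   [573. 240.  20.]   [574. 244.  14.]   [576. 240.  21.] 
[... 5777 characters left out ...]
               3
                   -1                   -2]
182 [44  0  0  6 -2 -2 -4 -2  2 -1 -2  1  5 -2  1  0  1  1  1  2 -1 -2  0  5
 -1 -2]
183 [33 -1 -1 -1  1 -1  3 -1  0 -1 -1 -2  2  0 -4 -3 -7  0 -3  0  0  1  0  3
  0 -4]
184 [24  0  1  3  3  1  0  5  0  1  2  3 -2  0  4  0 -2  3  2 -1 -1  3  1  1
  5 -2]
185 [25 -2 -8 -2  3  1 -4  0 -1  2 -3  6  2  1  5 -5  3  0 -5  0  0  7  1 -1
 -1 -1]
tray floor [ 467. -281.    5.]
(349, 240) 23 [ 0.46875715 -0.17482388  0.018136  ]
(436, 240) 27 [ 0.46593454 -0.39020492  0.01759371]
(392, 180) 19 [ 0.61796808 -0.28260597  0.01622136]
(392, 298) 21 [ 0.32303985 -0.27321256  0.01673287]<stdin>:22: RuntimeWarning: invalid value encountered in cast
```

```bash
python3 - <<'E'
from h import *
z=np.load('pics/top0.npz');W=pts('top',z['d'])
m=np.zeros(W.shape[:2],bool);m[164:184,278:302]=1
pin=W[m&(W[...,2]>.05)&(W[...,2]<.075)]
ring=W[m&(W[...,2]>.078)]
mo=W[150:195,225:280].reshape(-1,3);mo=mo[mo[:,2]>.085]
print('mould',cv2.minAreaRect((mo[:,:2]*1000).astype(np.float32)),np.median(mo[:,2]))
print('pin',cv2.minAreaRect((pin[:,:2]*1000).astype(np.float32)),np.percentile(pin[:,2],90),pin.min(0),pin.max(0))
print('pin fit',np.polyfit(pin[:,1],pin[:,0],1))
print('ring',ring.mean(0),ring.min(0),ring.max(0)); print(np.round(ring*1000))
z=np.load('pics/side0.npz');W=pts('side',z['d'])
P=W[200:222,230:252]; k=(P[...,2]>.04)
for v in range(200,222,1): print(v,[tuple(np.round(p*1000).astype(int)) for p in W[v,230:252] if p[2]>.05])
mo=W[205:270,195:255].reshape(-1,3);mo=mo[mo[:,2]>.09]
print('mould',cv2.minAreaRect((mo[:,:2]*1000).astype(np.float32)),np.median(mo[:,2]))
E
```

```text
mould ((639.7333374023438, 60.364280700683594), (109.92999267578125, 80.10137939453125), 83.8609390258789) 0.08964211077535622
pin ((631.2866821289062, -21.91301918029785), (49.92544174194336, 20.744348526000977), 84.1319808959961) 0.06724589293680747 [ 0.61922576 -0.04651535  0.05441313] [0.64217645 0.00233172 0.06957369]
pin fit [0.08349436 0.63215734]
ring [ 0.62893165 -0.02890567  0.08923224] [ 0.61593633 -0.03180498  0.08401495] [ 0.64200994 -0.02661224  0.09270029]
[[642. -29.  89.]
 [642. -32.  89.]
 [639. -29.  93.]
 [640. -32.  87.]
 [637. -29.  90.]
 [637. -32.  90.]
 [635. -29.  89.]
 [634. -32.  93.]
 [632. -27.  89.]
 [632. -29.  92.]
 [632. -32.  90.]
 [630. -27.  91.]
 [630. -29.  92.]
 [627. -27.  91.]
 [628. -29.  86.]
 [625. -27.  89.]
 [625. -29.  93.]
 [623. -27.  91.]
 [622. -29.  92.]
 [621. -27.  84.]
 [621. -29.  87.]
 [619. -27.  85.]
 [618. -29.  90.]
 [616. -27.  84.]
 [616. -29.  87.]]
200 []
201 []
202 []
203 [(np.int64(643), np.int64(-33), np.int64(89)), (np.int64(640), np.int64(-32), np.int64(91)), (np.int64(638), np.int64(-32), np.int64(91)), (np.int64
[... 9633 characters left out ...]
3), np.int64(23), np.int64(90)), (np.int64(620), np.int64(23), np.int64(91)), (np.int64(619), np.int64(20), np.int64(88)), (np.int64(617), np.int64(21), np.int64(89)), (np.int64(614), np.int64(22), np.int64(92)), (np.int64(611), np.int64(24), np.int64(94)), (np.int64(608), np.int64(24), np.int64(94)), (np.int64(606), np.int64(23), np.int64(93)), (np.int64(605), np.int64(18), np.int64(89)), (np.int64(604), np.int64(16), np.int64(87)), (np.int64(601), np.int64(17), np.int64(89)), (np.int64(599), np.int64(15), np.int64(87)), (np.int64(598), np.int64(11), np.int64(83))]
mould ((642.6724853515625, 42.513938903808594), (143.72447204589844, 76.73126220703125), 87.13809204101562) 0.09158426029594968
```

The heights agree with the text: handle top at 27 mm on a 3 mm mat, ring top at ~91 mm, pin top at ~66 mm. The pick centre is (0.4875,0.2225) with yaw 11.3°. The groove is ≈(0.631,-0.030) with yaw ≈-6°.

```bash
cat >> h.py <<'E'
def go(target,az=None):
    """units for the move from the measured pose; az = azimuth of tool y, deg"""
    o=ctrl.get_obs();M=R.from_rotvec(o['tool_rot']).as_matrix()
    u=M.T@(np.array(target)-o['tool_pos'])/0.04
    a=np.degrees(np.arctan2(M[1,1],M[0,1]))
    t=0 if az is None else -((az-a+180)%360-180)/5
    print('t',round(o['t'],2),'pos',np.round(o['tool_pos'],4),'az',round(a,2),'F',np.round(o['contact_force'],1),'open',round(o['opening'],4))
    print('tilt',np.round(M[:,0],3),'units',np.round(u,2),'turn',round(t,2),'rows',np.ceil(max(np.linalg.norm(u)*40/41.7,abs(t)*5/7.16)))
def pickpt(p,c=(0.4875,0.2225,0.003),yaw=11.35):
    return R.from_euler('z',yaw,degrees=True).apply(np.array(p)/1000)+c
E
python3 - <<'E'
from h import *
g=pickpt((28,0,12));print(g); go([g[0],g[1],.15],-78.65)
E
```

```text
[0.51495241 0.22801045 0.015     ]
t 0.1 pos [ 0.2246 -0.5826  0.2302] az -68.93 F [ 0.4 -0.3  0.4] open 0.0854
tilt [-0.     0.002 -1.   ] units [  2.04 -16.3  -14.06] turn 1.94 rows 21.0
```

Emit:
{"name": "drive_tool", "arguments": {"commands": "-1 0 -16.3 -14.06 1.94;-1 0 -16.3 -14.06 1.94;-1 0 -16.3 -14.06 1.94;-1 0 -16.3 -14.06 1.94;-1 0 -16.3 -14.06 1.94;-1 0 -16.3 -14.06 1.94;-1 0 -16.3 -14.06 1.94;-1 0 -16.3 -14.06 1.94", "newtons": 100}}

```text
t: 0.77
tool_pos: [0.3371, -0.2673, 0.2308]
tool_rot: [2.118, 0.21, -2.118]
contact_force: [1.0, 0.5, -0.5]
opening: 0.0852
```

```bash
python3 - <<'E'
from h import *
g=pickpt((28,0,12)); go([g[0],g[1],.18],-78.65)
E
```

```text
t 0.77 pos [ 0.3371 -0.2673  0.2308] az -78.68 F [ 1.   0.5 -0.5] open 0.0852
tilt [-0.  0. -1.] units [  1.27 -11.27  -6.79] turn -0.01 rows 13.0
```

Emit:
{"name": "drive_tool", "arguments": {"commands": "-1 1.2 -11.27 -6.79 0;-1 1.2 -11.27 -6.79 0;-1 1.2 -11.27 -6.79 0;-1 1.2 -11.27 -6.79 0;-1 1.2 -11.27 -6.79 0;-1 1.2 -11.27 -6.79 0;-1 1.2 -11.27 -6.79 0;-1 1.2 -11.27 -6.79 0"}}

```text
t: 1.43
tool_pos: [0.4489, 0.0454, 0.2006]
tool_rot: [2.117, 0.211, -2.116]
contact_force: [1.1, -0.7, 0.5]
opening: 0.0857
```

```bash
python3 - <<'E'
from h import *
g=pickpt((28,0,12)); go([g[0],g[1],.12],-78.65)
E
```

```text
t 1.43 pos [0.4489 0.0454 0.2006] az -78.6 F [ 1.1 -0.7  0.5] open 0.0857
tilt [ 0. -0. -1.] units [ 2.02 -4.15 -2.52] turn 0.01 rows 6.0
```

Emit:
{"name": "drive_tool", "arguments": {"commands": "-1 2 -4.15 -2.52 0;-1 2 -4.15 -2.52 0;-1 2 -4.15 -2.52 0;-1 2 -4.15 -2.52 0;-1 2 -4.15 -2.52 0;-1 2 -4.15 -2.52 0;-1 2 -4.15 -2.52 0;-1 2 -4.15 -2.52 0"}}

```text
t: 2.1
tool_pos: [0.5147, 0.2256, 0.1206]
tool_rot: [2.115, 0.211, -2.118]
contact_force: [-0.1, 0.8, 0.8]
opening: 0.0854
```

```bash
python3 - <<'E'
from h import *
g=pickpt((28,0,12)); go([g[0],g[1],.0065],-78.65)
E
```

```text
t 2.1 pos [0.5147 0.2256 0.1206] az -78.6 F [-0.1  0.8  0.8] open 0.0854
tilt [-0.001 -0.001 -1.   ] units [ 2.85 -0.06 -0.02] turn 0.01 rows 3.0
```

Emit:
{"name": "drive_tool", "arguments": {"commands": "-1 0.7 -0.03 -0.02 0;-1 1.4 -0.03 -0.02 0;-1 2.1 -0.03 -0.02 0;-1 2.5 -0.03 -0.02 0;-1 2.77 -0.03 -0.02 0;-1 2.77 -0.03 -0.02 0;-1 2.77 -0.03 -0.02 0;-1 2.77 -0.03 -0.02 0"}}

```text
t: 2.77
tool_pos: [0.5172, 0.227, 0.0124]
tool_rot: [2.122, 0.211, -2.114]
contact_force: [0.9, 0.7, 0.7]
opening: 0.0855
```

```bash
python3 - <<'E'
from h import *
g=pickpt((28,0,12)); go([g[0],g[1],.0065],-78.65)
im,d=snap('side','s1');cv2.imwrite('pics/s1z.png',cv2.resize(im[240:380,160:340],(800,622)[:2] and (760,591),interpolation=cv2.INTER_CUBIC))
E
```

```text
t 2.77 pos [0.5172 0.227  0.0124] az -78.67 F [0.9 0.7 0.7] open 0.0855
tilt [ 0.004  0.001 -1.   ] units [ 0.15 -0.04  0.05] turn -0.0 rows 1.0
```

View pics/s1z.png

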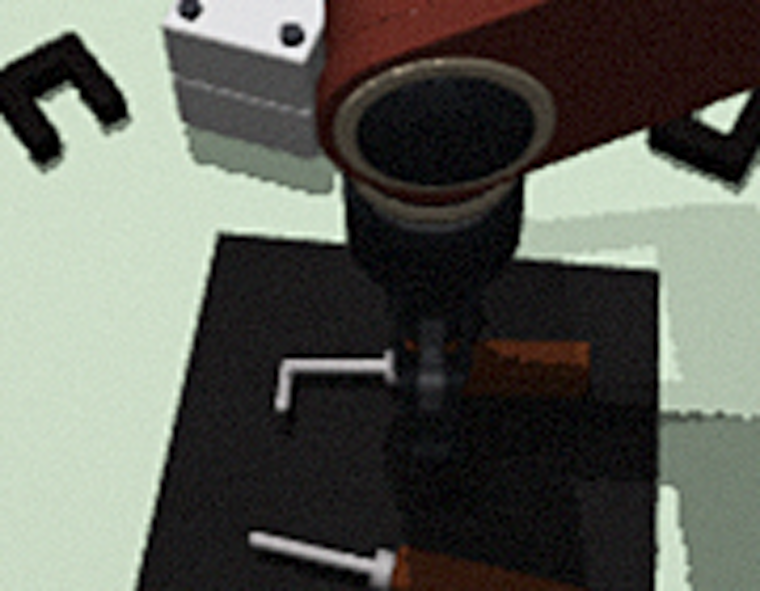

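The fingers straddle the front half of the handle (~(430,375) in the crop). Now close.

Emit:
{"name": "drive_tool", "arguments": {"commands": "-1 0.14 0 0 0;-1 0.14 0 0 0;0 0.14 0 0 0;0.5 0.14 0 0 0;1 0.14 0 0 0;1 0.14 0 0 0;1 0.14 0 0 0;1 0.14 0 0 0", "newtons": 110}}

```text
t: 3.48
tool_pos: [0.5161, 0.2273, 0.0052]
tool_rot: [2.118, 0.211, -2.116]
contact_force: [0.3, -0.8, -0.8]
opening: 0.0176
```

Emit:
{"name": "drive_tool", "arguments": {"commands": "1 0 0 0 0;1 0 0 0 0;1 0 0 0 0;1 0 0 0 0"}}

```text
t: 3.82
tool_pos: [0.5161, 0.2273, 0.0051]
tool_rot: [2.118, 0.211, -2.116]
contact_force: [0.2, -0.3, 3.1]
opening: 0.018
```

Emit:
{"name": "drive_tool", "arguments": {"commands": "1 -0.5 0 0 0;1 -1.2 0 0 0;1 -2 0 0 0;1 -2.8 0 0 0;1 -3.5 0 0 0;1 -3.75 0 0 0;1 -3.75 0 0 0;1 -3.75 0 0 0"}}

```text
t: 4.48
tool_pos: [0.5151, 0.2269, 0.1535]
tool_rot: [2.116, 0.21, -2.118]
contact_force: [-0.6, -0.0, -0.9]
opening: 0.0176
```

```bash
python3 - <<'E'
from h import *
go([0.516,0.2273,.155],-96)
for n in('side','top'):
    im,d=snap(n,n+'2')
    p=np.array([.60,.24,.16]);u,v=proj(n,p).astype(int);print(n,u,v)
    c=im[max(v-50,0):v+50,max(0,u-70):u+70];cv2.imwrite(f'pics/{n}2z.png',cv2.resize(c,(c.shape[1]*5,c.shape[0]*5),interpolation=cv2.INTER_CUBIC))
E
```

```text
t 4.48 pos [0.5151 0.2269 0.1535] az -78.63 F [-0.6 -0.  -0.9] open 0.0176
tilt [-0.001 -0.    -1.   ] units [-0.04 -0.   -0.02] turn 3.47 rows 3.0
side 214 285
top 171 184
```

View pics/side2z.png

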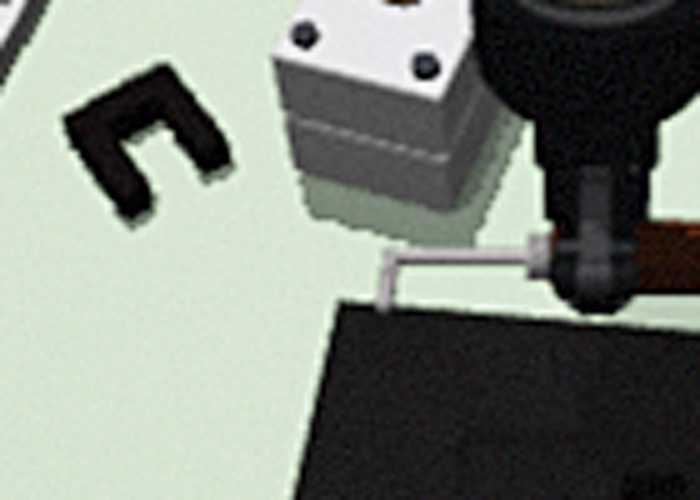

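View pics/top2z.png

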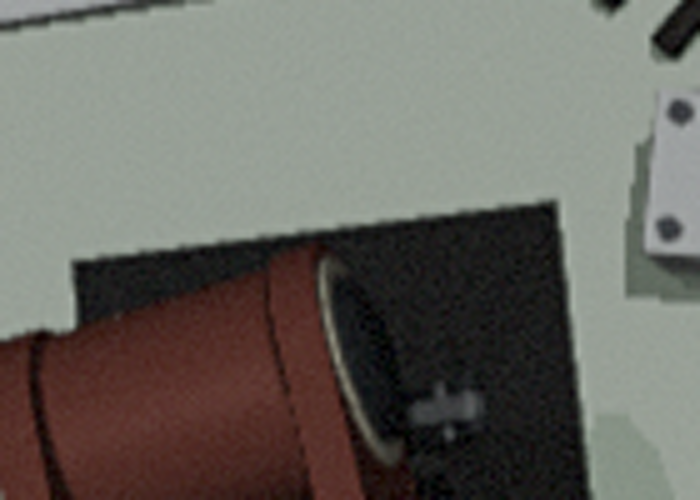

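```bash
cat >> h.py <<'E'
def hookpts(tag,box):
    z=np.load(f'pics/{tag}.npz');W=pts('side',z['d']);im=z['im'].astype(int)
    o=ctrl.get_obs();M=R.from_rotvec(o['tool_rot']).as_matrix()
    v0,v1,u0,u1=box;P=W[v0:v1,u0:u1].reshape(-1,3)
    a=(P-o['tool_pos'])@M  # tool coords: x down,y,z
    return P,a
E
python3 - <<'E'
from h import *
P,a=hookpts('side2',(275,305,205,262))
o=ctrl.get_obs();zt=o['tool_pos'][2]
k=np.isfinite(P[:,2])&(P[:,2]>.12)&(a[:,2]<-20e-3)
a=a[k]*1000
for r in a[np.argsort(a[:,2])]: print(np.round(r).astype(int),end=' ')
E
```

```text
[-16 -12 -77] [-18 -11 -76] [-15   1 -76] [-18 -15 -76] [-17  -3 -76] [-20 -18 -76] [-16  -4 -76] [-16  -6 -75] [-19 -24 -75] [-22 -21 -75] [-21 -23 -75] [-18  -9 -75] [-18 -11 -75] [-15   3 -75] [-19 -14 -74] [-15   1 -74] [-20 -16 -74] [-17  -2 -74] [-16  -4 -74] [-21 -19 -74] [-21 -21 -74] [-20 -22 -74] [-18  -7 -73] [-22 -25 -73] [-19 -10 -73] [-19 -12 -73] [-19 -13 -73] [-14   1 -73] [-18 -15 -73] [-17   2 -73] [-15  -1 -72] [-18 -17 -72] [-16  -4 -72] [-16  -6 -72] [-19 -23 -72] [-15  -9 -72] [-16  -8 -72] [-21 -23 -72] [-22 -22 -72] [-17 -13 -71] [-16 -14 -71] [-13   2 -71] [-15   3 -71] [-13   0 -71] [-16 -16 -71] [-14  -2 -71] [-11   1 -70] [-11   0 -69] [-16   2 -69] [-15   1 -69] [-14   2 -68] [-13   0 -68] [-17   2 -67] [-13  -2 -67] [-11   0 -66] [-15   3 -66] [-13   0 -66] [-15   1 -66] [-13   2 -64] [-15   3 -64] [-13   0 -64] [-13  -2 -64] [-14   3 -62] [-13   0 -62] [-11  -1 -62] [-16   0 -62] [-14   4 -61] [-14   1 -61] [-13  -2 -60] [-15  -1 -60] [-13   4 -59] [-14   2 -59] [-12  -1 -59] [-14   0 -59] [-11  -1 -57] [-15   1 -57] [-16   2 -57] [-14  -1 -57] [-10   0
[... 789 characters left out ...]
 [-15   3 -31] [-15   1 -31] [-16  -1 -31] [-13   4 -30] [-11   0 -29] [-13   0 -29] [-14   1 -29] [-15   3 -28] [-15   1 -28] [-14   0 -28] [-18   7 -26] [-21   3 -26] [-10  -6 -26] [-20   2 -26] [-18  -1 -26] [-20   0 -26] [-15  -5 -26] [-18  -3 -26] [-14  -6 -26] [-18  -5 -26] [-17   8 -24] [-20   4 -24] [-11  -7 -24] [-21   1 -24] [-13  -6 -24] [-19  -2 -24] [-15  -5 -24] [-18  -3 -24] [-17  -4 -24] [-21  -1 -24] [-19   7 -22] [-19   5 -22] [-19   3 -22] [-10  -6 -22] [-19   0 -22] [-14  -4 -22] [-19  -2 -22] [-14  -7 -22] [-17  -4 -22] [-19  -4 -22] [-17   8 -21] [-18   3 -21] [-20   4 -21] [-10  -6 -21] [-12  -5 -21] [-18  -1 -20] [-17  -2 -20] [-21  -1 -20] [-16  -6 -20] [-18  -5 -20]
```

```bash
cat >> h.py <<'E'
gx=np.array([.9945,-.1045,0]);gy=np.array([.1045,.9945,0]);EYE=np.array([.6305,-.030,.0765])
def tcp_for(s,dz=0,dx=0): # tcp so that eye centre is at hook coordinate s (mm)
    return EYE-.0725*gx-s/1000*gy-[0,0,.014]+[0,0,dz]+dx*gx
E
python3 - <<'E'
from h import *
print(tcp_for(12)); t=tcp_for(-35);t[2]=.155;print(t);go(t,-96)
E
```

```text
[ 0.55714475 -0.03435775  0.0625    ]
[0.56205625 0.01238375 0.155     ]
t 4.58 pos [0.514  0.2266 0.1515] az -78.63 F [-0.  -0.  -1.3] open 0.0178
tilt [-0.005 -0.001 -1.   ] units [-0.09  5.49 -0.12] turn 3.47 rows 6.0
```

```bash
python3 - <<'E'
from h import *
t=tcp_for(55);t[2]=.155;print(t);go(t,-96)
E
```

```text
[ 0.55265125 -0.07712125  0.155     ]
t 4.58 pos [0.514  0.2266 0.1515] az -78.63 F [-0.  -0.  -1.3] open 0.0178
tilt [-0.005 -0.001 -1.   ] units [-0.08  7.63  0.55] turn 3.47 rows 8.0
```

Emit:
{"name": "drive_tool", "arguments": {"commands": "1 0 0.7 0.05 0.5;1 0 1.5 0.1 1;1 0 2.3 0.16 1.5;1 0 3.1 0.22 2;1 0 3.9 0.28 2.5;1 0 4.7 0.34 3;1 0 5.5 0.4 3.47;1 0 6.3 0.45 3.47"}}

```text
t: 5.25
tool_pos: [0.546, -0.0248, 0.1516]
tool_rot: [-2.162, 0.114, 2.172]
contact_force: [0.5, 0.6, 0.1]
opening: 0.018
```

Emit:
{"name": "drive_tool", "arguments": {"commands": "1 0 0.5 0.0 0;1 0 1 0 0;1 0 1.2 0 0;1 0 1.2 0 0;1 0 1.2 0 0"}}

```text
t: 5.67
tool_pos: [0.5419, -0.0707, 0.1531]
tool_rot: [-2.164, 0.112, 2.17]
contact_force: [0.3, 0.5, -1.1]
opening: 0.018
```

```bash
python3 - <<'E'
from h import *
t=tcp_for(55);go(t,-96)
E
```

```text
t 5.67 pos [ 0.5419 -0.0707  0.1531] az -96.01 F [ 0.3  0.5 -1.1] open 0.018
tilt [-0.002  0.001 -1.   ] units [ 2.26  0.13 -0.29] turn -0.0 rows 3.0
```

Emit:
{"name": "drive_tool", "arguments": {"commands": "1 0.4 0.13 -0.29 0;1 0.9 0.13 -0.29 0;1 1.4 0.13 -0.29 0;1 1.8 0.13 -0.29 0;1 2.1 0.13 -0.29 0;1 2.26 0.13 -0.29 0;1 2.26 0.13 -0.29 0;1 2.26 0.13 -0.29 0"}}

```text
t: 6.33
tool_pos: [0.5539, -0.0771, 0.0644]
tool_rot: [-2.168, 0.112, 2.168]
contact_force: [-0.8, -0.2, -0.8]
opening: 0.0176
```

```bash
python3 - <<'E'
from h import *
go(tcp_for(55),-96);go(tcp_for(12),-96)
for n in('side','top'):
    im,d=snap(n,n+'3')
    u,v=proj(n,[.62,-.05,.07]).astype(int);print(n,u,v)
    c=im[max(v-35,0):v+35,max(0,u-45):u+45];cv2.imwrite(f'pics/{n}3z.png',cv2.resize(c,(720,560),interpolation=cv2.INTER_CUBIC))
E
```

```text
t 6.33 pos [ 0.5539 -0.0771  0.0644] az -95.94 F [-0.8 -0.2 -0.8] open 0.0176
tilt [ 0.  0. -1.] units [0.05 0.   0.03] turn 0.01 rows 1.0
t 6.33 pos [ 0.5539 -0.0771  0.0644] az -95.94 F [-0.8 -0.2 -0.8] open 0.0176
tilt [ 0.  0. -1.] units [ 0.05 -1.07  0.03] turn 0.01 rows 2.0
side 245 205
top 299 178
```

View pics/side3z.png

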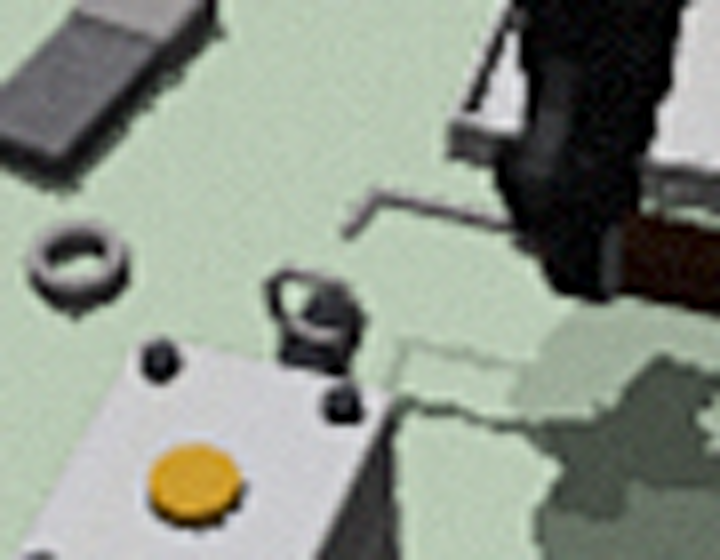

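View pics/top3z.png

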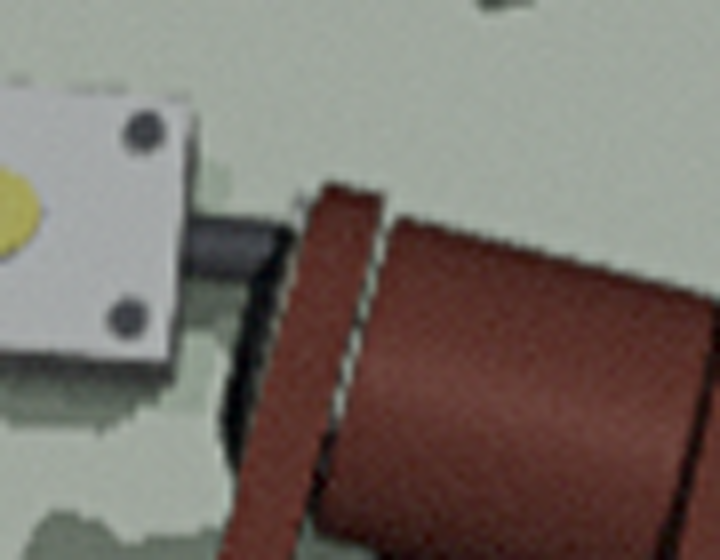

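```bash
python3 - <<'E'
from h import *
W=pts('side',np.load('pics/side3.npz')['d'])
# crop offsets u0=200,v0=170 scale 8
for nm,(v0,v1,u0,u1) in dict(hook=(192,203,241,262)).items():
    P=W[v0:v1,u0:u1].reshape(-1,3);P=P[P[:,2]>.055]
    a=np.stack([(P-EYE)@gx,(P-EYE)@gy,P[:,2]],1)*1000
    a[:,2]-=76.5
    for r in a[np.argsort(a[:,0])]:print(np.round(r).astype(int),end=' ')
P=W[202:212,232:248].reshape(-1,3);P=P[(P[:,2]>.07)&(np.abs(P[:,1]+.03)<.01)]
a=np.stack([(P-EYE)@gx,(P-EYE)@gy,P[:,2]-EYE[2]],1)*1000
print('\nring',a.min(0),a.max(0),np.median(a,axis=0))
E
```

```text
[-59   8  78] [-39 -51   3] [-38 -54  -3] [-38 -54   3] [-35 -55   2] [-35 -55  -2] [-33 -51   1] [-33 -53   3] [-30 -54  -2] [-30 -54   1] [-29 -57   1] [-28 -52  -1] [-27 -54   1] [-26 -57   0] [-25 -53   0] [-24 -55   2] [-22 -54  -1] [-21 -58  -2] [-20 -52   0] [-19 -55   1] [-16 -55   0] [-16 -56  -5] [-16 -58   0] [-14 -54   0] [-14 -55   2] [-14 -55  -5] [-13 -51   2] [-11 -56   0] [ -9 -53  -1] [ -8 -55   0] [ -7 -53  -1] [ -6 -54   1] [ -4 -53  -2] [ -4 -61  -3] [ -3 -55   0] [ -2 -57   0] [ -1 -46   3] [ -1 -54  -1] [  0 -34   3] [  0 -50   3] [  0 -57  -1] [  0 -43   2] [  0 -37   5] [  1 -30   7] [  1 -39   5] [  2 -46   2] [  2 -54   2] [  2 -34   7] [  2 -49   3] [  3 -43   5] [  3 -37   7] [  4 -32   4] [  4 -34   6] [  5 -55   1] 
ring [-12.39597312  -6.30930972  -5.48636478] [15.52766482  1.23536538 15.67687665] [-0.37330526 -0.84519976  9.10764514]
```

The hook lines up with the eye: both are within ~1 mm in x, and the hook is about level with the opening's centre. Insert slowly.

Emit:
{"name": "drive_tool", "arguments": {"commands": "1 0.05 -0.15 0.02 0;1 0.05 -0.3 0.02 0;1 0.05 -0.45 0.02 0;1 0.05 -0.6 0.02 0;1 0.05 -0.75 0.02 0;1 0.05 -0.9 0.02 0;1 0.05 -1.07 0.02 0;1 0.05 -1.07 0.02 0"}}

```text
t: 7.1
tool_pos: [0.5574, -0.0337, 0.0622]
tool_rot: [-2.168, 0.111, 2.168]
contact_force: [-1.6, -0.4, -1.0]
opening: 0.0179
```

```bash
python3 - <<'E'
from h import *
go(tcp_for(12),-96)
n='side';im,d=snap(n,n+'4')
c=im[170:240,200:290];cv2.imwrite(f'pics/{n}4z.png',cv2.resize(c,(720,560),interpolation=cv2.INTER_CUBIC))
E
```

```text
t 7.1 pos [ 0.5574 -0.0337  0.0622] az -95.91 F [-1.6 -0.4 -1. ] open 0.0179
tilt [-0.  0. -1.] units [-0.01  0.02  0.  ] turn 0.02 rows 1.0
```

View pics/side4z.png

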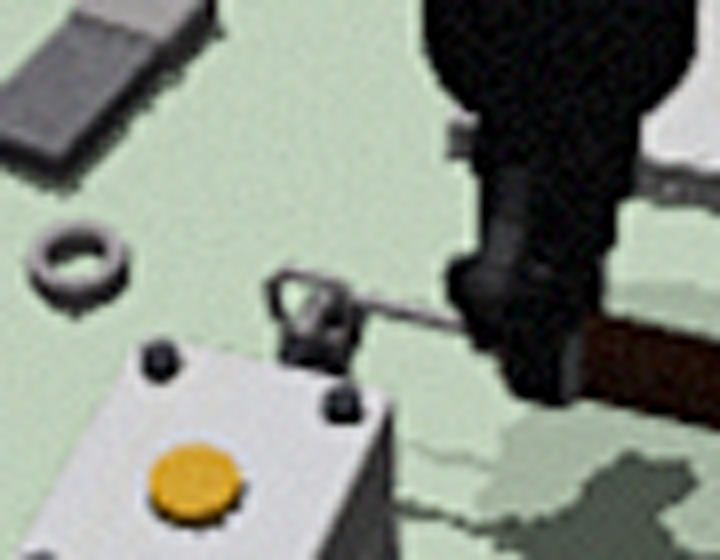

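The bar passes through the eye (~(315,310)) with the shank on the free-end side. Lift slowly.

Emit:
{"name": "drive_tool", "arguments": {"commands": "1 -0.05 0 0 0;1 -0.1 0 0 0;1 -0.15 0 0 0;1 -0.2 0 0 0;1 -0.25 0 0 0;1 -0.3 0 0 0;1 -0.3 0 0 0"}}

```text
t: 7.73
tool_pos: [0.5566, -0.035, 0.0737]
tool_rot: [-2.166, 0.113, 2.17]
contact_force: [0.7, -0.2, -4.5]
opening: 0.0181
```

```bash
python3 - <<'E'
from h import *
go(tcp_for(12),-96)
n='side';im,d=snap(n,n+'5')
c=im[170:240,200:290];cv2.imwrite(f'pics/{n}5z.png',cv2.resize(c,(720,560),interpolation=cv2.INTER_CUBIC))
E
```

```text
t 7.73 pos [ 0.5566 -0.035   0.0737] az -95.99 F [ 0.7 -0.2 -4.5] open 0.0181
tilt [-0.002  0.    -1.   ] units [ 0.28 -0.02 -0.01] turn 0.0 rows 1.0
```

View pics/side5z.png

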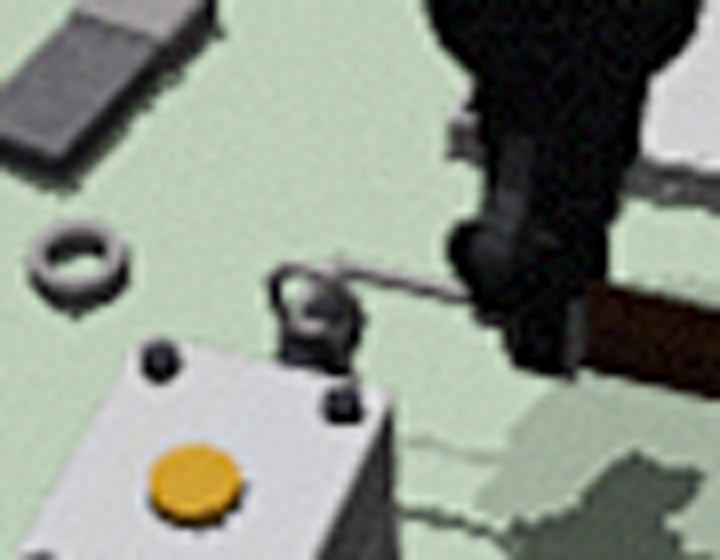

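Emit:
{"name": "drive_tool", "arguments": {"commands": "1 -0.1 0 0 0;1 -0.2 0 0 0;1 -0.3 0 0 0;1 -0.4 0 0 0;1 -0.5 0 0 0;1 -0.6 0 0 0;1 -0.6 0 0 0;1 -0.6 0 0 0"}}

```text
t: 8.45
tool_pos: [0.5579, -0.0351, 0.0991]
tool_rot: [-2.17, 0.113, 2.166]
contact_force: [-0.6, -0.5, -1.3]
opening: 0.0177
```

```bash
python3 - <<'E'
from h import *
go(tcp_for(12),-96)
n='side';im,d=snap(n,n+'6')
c=im[170:240,200:290];cv2.imwrite(f'pics/{n}6z.png',cv2.resize(c,(720,560),interpolation=cv2.INTER_CUBIC))
E
```

```text
t 8.45 pos [ 0.5579 -0.0351  0.0991] az -95.98 F [-0.6 -0.5 -1.3] open 0.0177
tilt [ 0.002 -0.    -1.   ] units [ 0.91 -0.02  0.02] turn 0.0 rows 1.0
```

View pics/side6z.png

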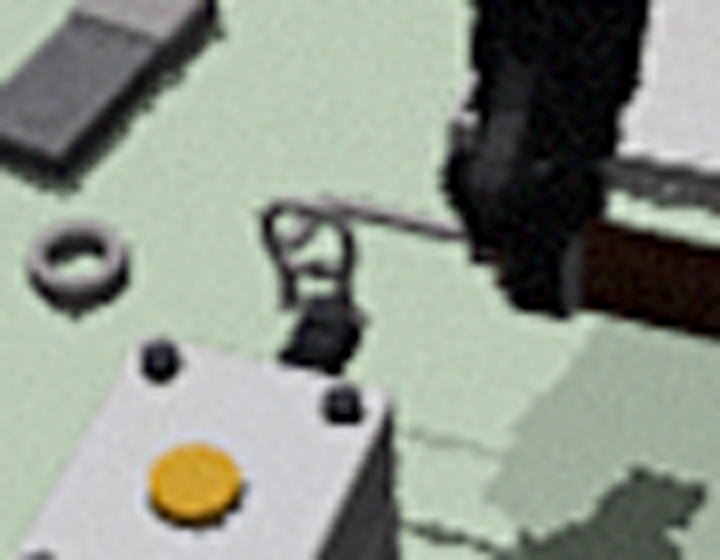

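The ring is off the pin and hangs by its eye from the hook. Raise it and travel to the tray.

Emit:
{"name": "drive_tool", "arguments": {"commands": "1 -0.2 0 0 0;1 -0.5 0 0 0;1 -0.8 0 0 0;1 -1.1 0 0 0;1 -1.4 0 0 0;1 -1.6 0 0 0;1 -1.6 0 0 0;1 -1.6 0 0 0"}}

```text
t: 9.17
tool_pos: [0.5578, -0.035, 0.1632]
tool_rot: [-2.17, 0.113, 2.166]
contact_force: [0.3, 0.5, -1.9]
opening: 0.0179
```

```bash
python3 - <<'E'
from h import *
go([.470,-.265,.163],-90)
E
```

```text
t 9.17 pos [ 0.5578 -0.035   0.1632] az -95.98 F [ 0.3  0.5 -1.9] open 0.0179
tilt [ 0.002 -0.    -1.   ] units [0.   5.95 1.58] turn -1.2 rows 6.0
```

Emit:
{"name": "drive_tool", "arguments": {"commands": "1 0 0.05 0.01 0;1 0 0.15 0.04 0;1 0 0.3 0.08 0;1 0 0.5 0.13 0;1 0 0.75 0.2 0;1 0 1.05 0.28 0;1 0 1.35 0.36 0;1 0 1.65 0.44 0"}}

```text
t: 9.83
tool_pos: [0.5323, -0.1003, 0.1622]
tool_rot: [-2.168, 0.114, 2.168]
contact_force: [0.5, -0.3, -0.1]
opening: 0.0173
```

Emit:
{"name": "drive_tool", "arguments": {"commands": "1 0 0.3 0.08 0;1 0 0.6 0.16 0;1 0 0.9 0.24 0;1 0 1.2 0.32 0;1 0 1.5 0.4 0;1 0 1.8 0.48 0;1 0 2.1 0.56 0;1 0 2.4 0.64 0"}}

```text
t: 10.5
tool_pos: [0.497, -0.1928, 0.1622]
tool_rot: [-2.168, 0.113, 2.168]
contact_force: [0.4, -0.4, -1.5]
opening: 0.018
```

```bash
python3 - <<'E'
from h import *
go([.470,-.265,.163],-96)
E
```

```text
t 10.5 pos [ 0.497  -0.1928  0.1622] az -95.98 F [ 0.4 -0.4 -1.5] open 0.018
tilt [ 0. -0. -1.] units [-0.02  1.87  0.48] turn 0.0 rows 2.0
```

Emit:
{"name": "drive_tool", "arguments": {"commands": "1 0 0.3 0.08 0;1 0 0.6 0.16 0;1 0 0.9 0.24 0;1 0 1.2 0.32 0;1 0 1.45 0.38 0;1 0 1.65 0.43 0;1 0 1.8 0.47 0;1 0 1.85 0.48 0"}}

```text
t: 11.17
tool_pos: [0.4704, -0.2641, 0.1622]
tool_rot: [-2.167, 0.114, 2.167]
contact_force: [-0.1, -0.5, -1.2]
opening: 0.0173
```

Emit:
{"name": "drive_tool", "arguments": {"commands": "1 0.1 0 0 0;1 0.3 0 0 0;1 0.6 0 0 0;1 0.9 0 0 0;1 1.2 0 0 0;1 1.4 0 0 0;1 1.5 0 0 0;1 1.5 0 0 0"}}

```text
t: 11.83
tool_pos: [0.4698, -0.2624, 0.1003]
tool_rot: [-2.164, 0.111, 2.17]
contact_force: [-0.5, -0.3, -0.3]
opening: 0.0175
```

```bash
python3 - <<'E'
from h import *
go([.470,-.265,.050],-96)
for n in('side','top'):
    im,d=snap(n,n+'7')
    u,v=proj(n,[.53,-.265,.07]).astype(int);print(n,u,v)
    c=im[max(v-42,0):v+42,max(0,u-54):u+54];cv2.imwrite(f'pics/{n}7z.png',cv2.resize(c,(720,560),interpolation=cv2.INTER_CUBIC))
E
```

```text
t 11.83 pos [ 0.4698 -0.2624  0.1003] az -95.97 F [-0.5 -0.3 -0.3] open 0.0175
tilt [-0.003  0.002 -1.   ] units [ 1.26  0.07 -0.01] turn 0.01 rows 2.0
side 295 156
top 390 213
```

View pics/side7z.png

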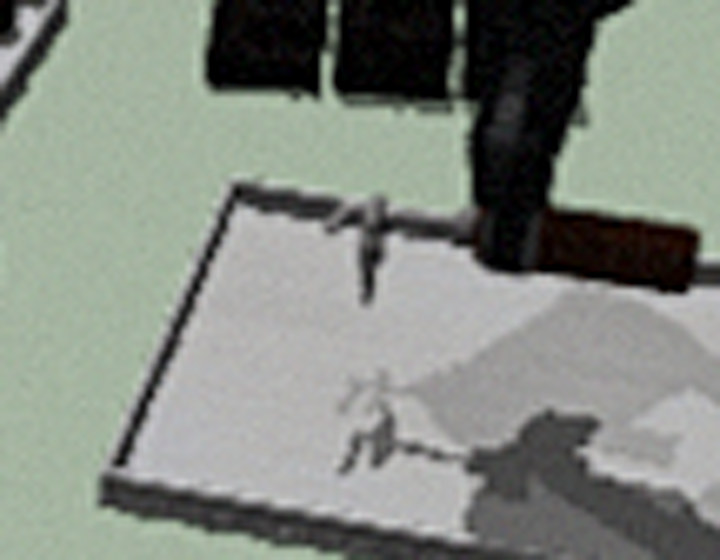

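View pics/top7z.png

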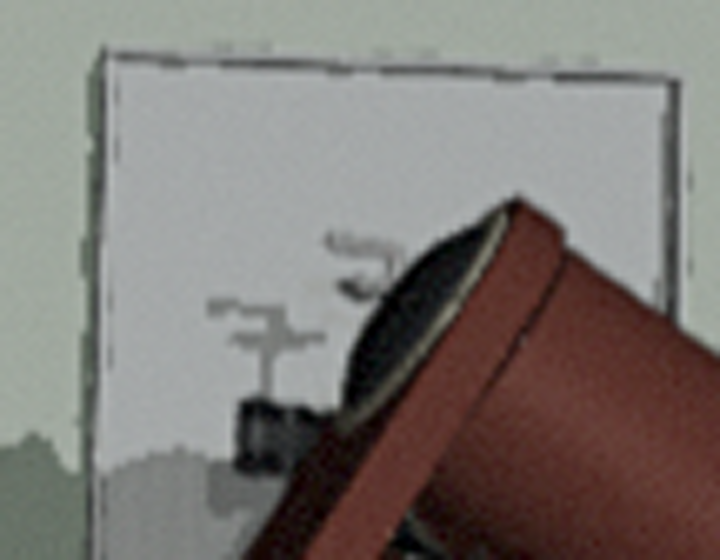

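The ring has slid round the bend and hangs on the shank, next to the corner. It is secure and over the tray. Lower until its legs touch.

Emit:
{"name": "drive_tool", "arguments": {"commands": "1 0.2 0 0 0;1 0.5 0 0 0;1 0.8 0 0 0;1 1.1 0 0 0;1 1.3 0 0 0;1 1.45 0 0 0;1 1.5 0 0 0;1 1.5 0 0 0"}}

```text
t: 12.6
tool_pos: [0.4704, -0.2629, 0.0414]
tool_rot: [-2.166, 0.112, 2.169]
contact_force: [0.3, 0.1, -1.4]
opening: 0.0173
```

Emit:
{"name": "drive_tool", "arguments": {"commands": "1 0.08 0 0.03 0;1 0.16 0 0.06 0;1 0.24 0 0.1 0;1 0.32 0 0.14 0;1 0.4 0 0.18 0;1 0.48 0 0.22 0;1 0.48 0 0.25 0;1 0.48 0 0.25 0"}}

```text
t: 13.27
tool_pos: [0.4609, -0.2622, 0.0234]
tool_rot: [-2.168, 0.113, 2.167]
contact_force: [0.3, 1.3, 2.2]
opening: 0.0177
```

```bash
cat >> h.py <<'E'
def look(tag,p=(.53,-.265,.03),ns=('side',)):
    for n in ns:
        im,d=snap(n,n+tag); u,v=proj(n,p).astype(int)
        c=im[v-35:v+35,u-45:u+45];cv2.imwrite(f'pics/{n}{tag}z.png',cv2.resize(c,(720,560),interpolation=cv2.INTER_CUBIC))
E
python3 - <<'E'
from h import *
go([.470,-.265,.020],-96);look('8')
E
```

```text
t 13.27 pos [ 0.4609 -0.2622  0.0234] az -95.98 F [0.3 1.3 2.2] open 0.0177
tilt [ 0. -0. -1.] units [ 0.08  0.05 -0.23] turn 0.0 rows 1.0
```

View pics/side8z.png

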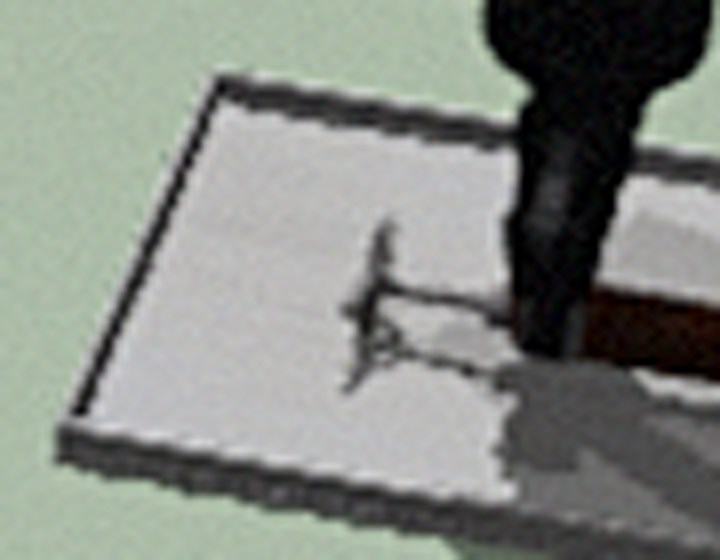

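The ring stands edge-on at ~(375,290) with the shank through its eye. Drag in -x to tip it.

Emit:
{"name": "drive_tool", "arguments": {"commands": "1 0 0 0.1 0;1 0 0 0.2 0;1 0 0 0.3 0;1 0 0 0.4 0;1 0 0 0.5 0;1 0 0 0.5 0"}}

```text
t: 13.82
tool_pos: [0.4398, -0.2597, 0.0226]
tool_rot: [-2.166, 0.113, 2.168]
contact_force: [0.4, 0.3, -1.0]
opening: 0.0176
```

```bash
python3 - <<'E'
from h import *
go([.470,-.265,.020],-96);look('9')
W=pts('side',np.load('pics/side9.npz')['d'])
P=W[130:215,240:300].reshape(-1,3);k=(P[:,2]>.010)&(abs(P[:,1]+.26)<.06)&(P[:,0]<.595)&(P[:,0]>.49)
for r in P[k][np.argsort(P[k][:,0])]:print(np.round(r*1000).astype(int),end=' ')
E
```

```text
t 13.82 pos [ 0.4398 -0.2597  0.0226] az -96.0 F [ 0.4  0.3 -1. ] open 0.0176
tilt [-0.001  0.001 -1.   ] units [ 0.06  0.05 -0.77] turn 0.0 rows 1.0
[ 514 -248   32] [ 514 -247   36] [ 515 -261   13] [ 515 -253   34] [ 517 -246   32] [ 517 -246   36]
```

View pics/side9z.png

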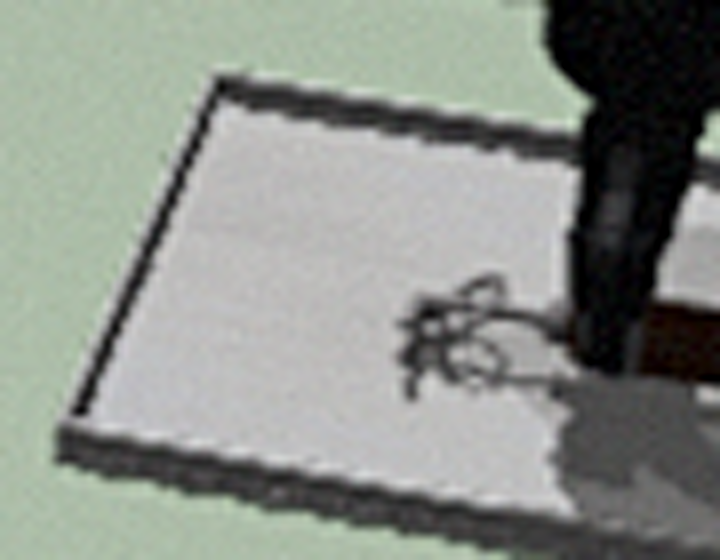

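The ring has tipped: its top rests over the shank and its legs trail to +x. I'll drag towards -y so it trails along the hook and comes off the tip.

Emit:
{"name": "drive_tool", "arguments": {"commands": "1 0 0.12 0 0;1 0 0.25 0 0;1 0 0.4 0 0;1 0 0.55 0 0;1 0 0.7 0 0;1 0 0.85 0 0;1 0 1 0 0;1 0 1 0 0"}}

```text
t: 14.53
tool_pos: [0.4367, -0.3012, 0.0232]
tool_rot: [-2.168, 0.115, 2.167]
contact_force: [-0.1, -0.1, -1.1]
opening: 0.0175
```

```bash
python3 - <<'E'
from h import *
go([.470,-.265,.020],-96);look('10',(.51,-.29,.02))
E
```

```text
t 14.53 pos [ 0.4367 -0.3012  0.0232] az -96.04 F [-0.1 -0.1 -1.1] open 0.0175
tilt [ 0.    -0.001 -1.   ] units [ 0.08 -0.99 -0.73] turn -0.01 rows 2.0
```

View pics/side10z.png

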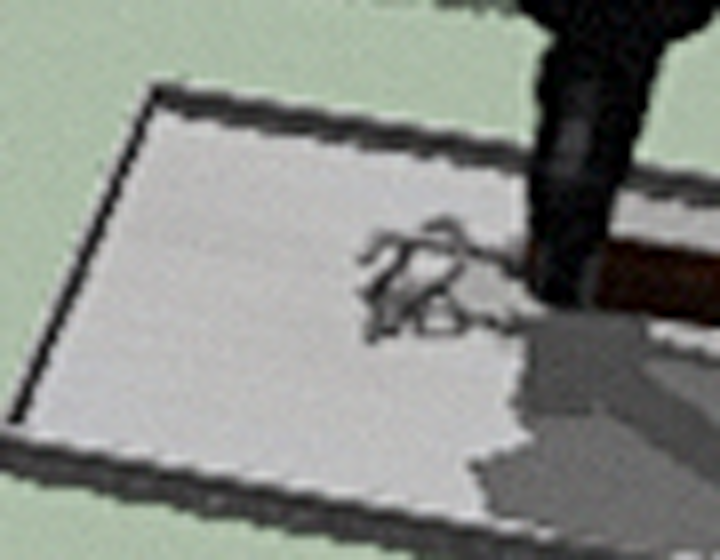

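Emit:
{"name": "drive_tool", "arguments": {"commands": "1 0 0.1 0 0;1 0 0.2 0 0;1 0 0.3 0 0;1 0 0.4 0 0;1 0 0.5 0 0;1 0 0.6 0 0;1 0 0.7 0 0;1 0 0.7 0 0"}}

```text
t: 15.25
tool_pos: [0.4338, -0.3285, 0.0232]
tool_rot: [-2.168, 0.114, 2.168]
contact_force: [-0.3, 0.2, -0.6]
opening: 0.0172
```

```bash
python3 - <<'E'
from h import *
go([.470,-.265,.020],-96);look('11',(.51,-.29,.02),('side','top'))
E
```

```text
t 15.25 pos [ 0.4338 -0.3285  0.0232] az -96.01 F [-0.3  0.2 -0.6] open 0.0172
tilt [ 0.    -0.001 -1.   ] units [ 0.08 -1.67 -0.73] turn -0.0 rows 2.0
```

View pics/side11z.png

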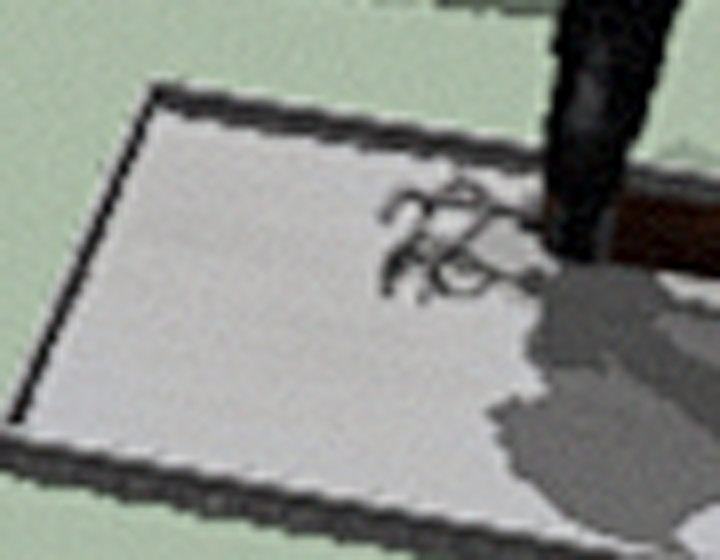

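View pics/top11z.png

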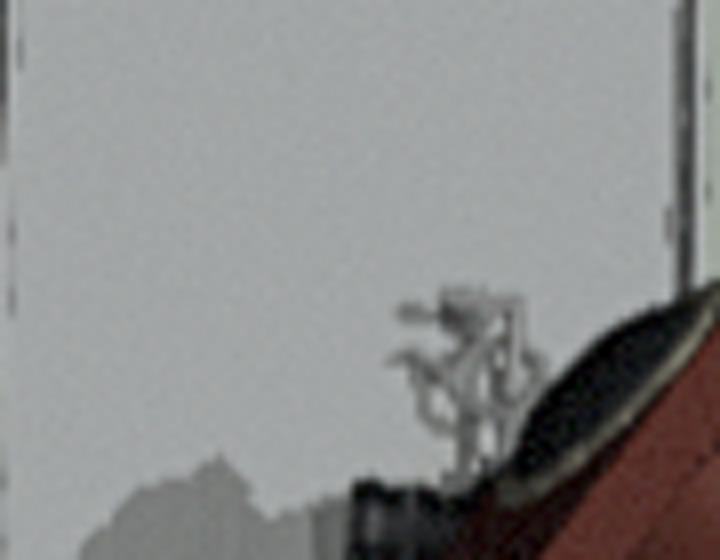

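The ring is still threaded on the shank, now turned about 45°. I'll lift slightly, move back to mid-tray and try once more from higher up, so it stays closer to the corner.

Emit:
{"name": "drive_tool", "arguments": {"commands": "1 -0.15 0 0 0;1 -0.35 0 0 0;1 -0.55 0 0 0;1 -0.7 0 0 0;1 -0.7 -0.3 -0.1 0;1 -0.7 -0.6 -0.2 0;1 -0.7 -0.9 -0.35 0;1 -0.7 -1.2 -0.5 0"}}

```text
t: 16.02
tool_pos: [0.459, -0.2801, 0.0506]
tool_rot: [-2.167, 0.112, 2.168]
contact_force: [0.6, -0.5, -0.7]
opening: 0.0176
```

Emit:
{"name": "drive_tool", "arguments": {"commands": "1 0 -0.3 -0.2 0;1 0 -0.5 -0.4 0;1 0 -0.6 -0.6 0;1 0 -0.6 -0.7 0;1 0 -0.6 -0.7 0;1 0 -0.6 -0.7 0;1 0 -0.6 -0.7 0;1 0 -0.6 -0.7 0"}}

```text
t: 16.68
tool_pos: [0.4886, -0.2614, 0.0509]
tool_rot: [-2.167, 0.114, 2.168]
contact_force: [0.3, 0.2, -0.5]
opening: 0.0175
```

```bash
python3 - <<'E'
from h import *
go([.470,-.265,.029],-96);look('12',(.54,-.27,.04))
E
```

```text
t 16.68 pos [ 0.4886 -0.2614  0.0509] az -96.02 F [ 0.3  0.2 -0.5] open 0.0175
tilt [-0.  0. -1.] units [0.55 0.14 0.45] turn -0.0 rows 1.0
```

View pics/side12z.png

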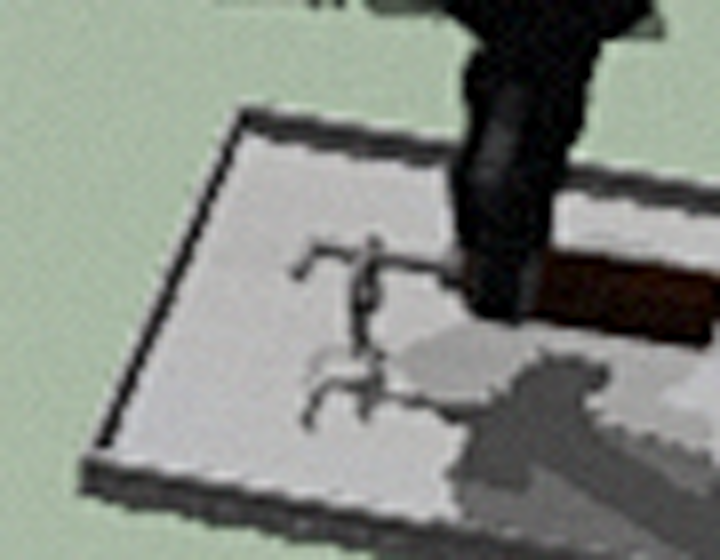

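The ring hangs mid-shank, about 20 mm from the corner. Laid like this, it can lean flat across the shank without lifting the pick. Lower slowly with a slight -x drag so the legs trail away from the handle.

Emit:
{"name": "drive_tool", "arguments": {"commands": "1 0.15 0.1 0 0;1 0.3 0.14 0 0;1 0.4 0.14 0.05 0;1 0.46 0.14 0.15 0;1 0.52 0.14 0.25 0;1 0.58 0.14 0.35 0;1 0.64 0.14 0.45 0;1 0.7 0.14 0.55 0"}}

```text
t: 17.4
tool_pos: [0.4661, -0.2642, 0.0228]
tool_rot: [-2.168, 0.113, 2.168]
contact_force: [1.0, -0.2, -1.2]
opening: 0.0176
```

```bash
python3 - <<'E'
from h import *
go([.470,-.265,.006],-96);look('13',(.53,-.27,.02))
E
```

```text
t 17.4 pos [ 0.4661 -0.2642  0.0228] az -95.97 F [ 1.  -0.2 -1.2] open 0.0176
tilt [ 0. -0. -1.] units [ 0.42  0.01 -0.1 ] turn 0.01 rows 1.0
```

View pics/side13z.png

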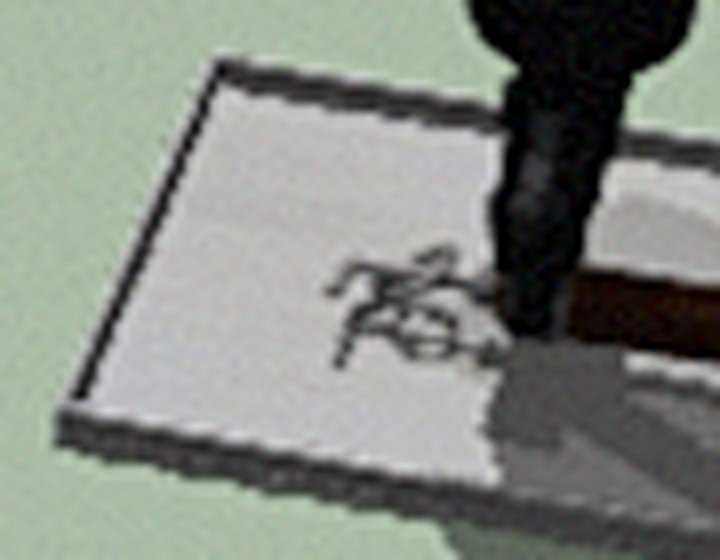

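The ring is tipping with its top towards the handle and its legs towards the hook side, as wanted. Continue down.

Emit:
{"name": "drive_tool", "arguments": {"commands": "1 0.06 0 0.03 0;1 0.12 0 0.06 0;1 0.18 0 0.1 0;1 0.24 0 0.12 0;1 0.3 0 0.12 0;1 0.35 0 0.12 0;1 0.39 0 0.12 0;1 0.39 0 0.12 0"}}

```text
t: 18.12
tool_pos: [0.4641, -0.2653, 0.01]
tool_rot: [-2.174, 0.116, 2.164]
contact_force: [-2.3, 1.7, 10.2]
opening: 0.0177
```

```bash
python3 - <<'E'
from h import *
go([.470,-.265,.006],-96);look('14',(.52,-.27,.02))
E
```

```text
t 18.12 pos [ 0.4641 -0.2653  0.01  ] az -95.98 F [-2.3  1.7 10.2] open 0.0177
tilt [ 0.005 -0.003 -1.   ] units [ 0.1  -0.02 -0.15] turn 0.0 rows 1.0
```

View pics/side14z.png

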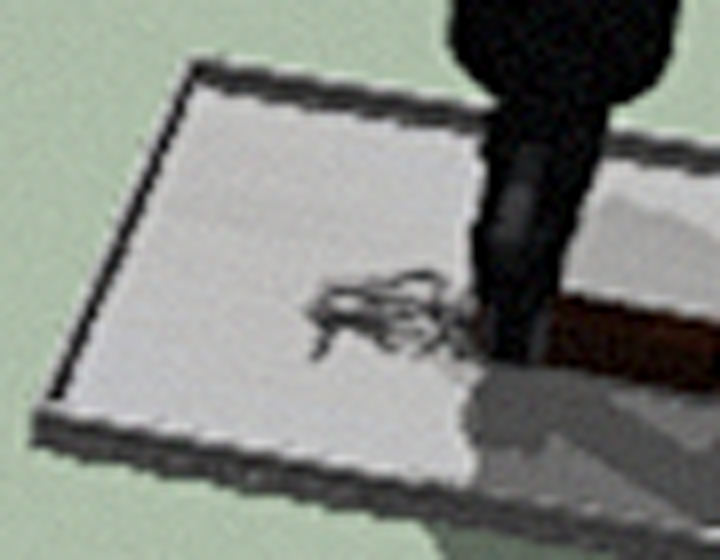

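Contact shows 10 N about 4 mm higher than expected. Check the handle's pitch before releasing.

```bash
python3 - <<'E'
from h import *
z=np.load('pics/side14.npz');W=pts('side',z['d']);im=z['im'].astype(int)
k=(im[...,2]>im[...,0]+15)&(abs(W[...,1]+.265)<.04)&(W[...,0]>.36)&(W[...,0]<.5)&(W[...,2]>.012)&(W[...,2]<.05)
P=W[k];x=P[:,0]
for a in np.arange(.37,.5,.01):
    s=P[(x>=a)&(x<a+.01)]
    if len(s)>3: print(round(a,2),len(s),np.round(np.percentile(s[:,2],[10,50,90])*1000,1),np.round(np.median(s[:,1]),3))
u,v=proj('side',[.52,-.27,.02]).astype(int)
P=W[v-35:v+35,u-45:u+45].reshape(-1,3);k=(P[:,2]>.009)&(abs(P[:,1]+.27)<.035)&(P[:,0]<.58)&(P[:,0]>.482)
for r in P[k][np.argsort(P[k][:,0])]:print(np.round(r*1000).astype(int),end=' ')
o=ctrl.get_obs();print(o['contact_force'],o['wrist_torque'],o['tool_pos'])
E
```

```text
0.39 18 [19.1 30.4 33.7] -0.253
0.4 23 [19.9 31.4 33.7] -0.252
0.41 24 [21.2 30.4 33. ] -0.254
0.42 17 [18.2 30.6 33.5] -0.253
0.43 12 [22.7 30.5 32.1] -0.255
0.44 14 [24.5 29.8 32.5] -0.255
0.45 5 [28.  30.  31.2] -0.262
[ 482 -250   85] [ 482 -251  115] [ 482 -249   89] [ 483 -252  117] [ 483 -248   94] [ 483 -260   16] [ 483 -257  117] [ 483 -252   94] [ 483 -262   18] [ 483 -249   99] [ 483 -237  147] [ 483 -248  104] [ 484 -263   21] [ 484 -248  107] [ 484 -265   23] [ 484 -245   85] [ 484 -251  108] [ 484 -265   27] [ 484 -235  161] [ 485 -251  111] [ 485 -236  164] [ 485 -253  113] [ 485 -271   25] [ 485 -251  118] [ 485 -236  166] [ 486 -236  173] [ 486 -256  117] [ 486 -262   17] [ 486 -239  145] [ 486 -236  151] [ 486 -248  107] [ 486 -263   20] [ 487 -235  157] [ 487 -265   23] [ 487 -267   24] [ 487 -237  162] [ 488 -238  165] [ 488 -270   26] [ 488 -237  168] [ 488 -236  141] [ 488 -237  171] [ 488 -238  142] [ 489 -239  145] [ 489 -235  151] [ 489 -262   17] [ 489 -240  150] [ 489 -264   19] [ 490 -238  155] [ 490 -237  159] [ 490 -265   22] [ 490 -267   24] [ 490 -241 
[... 1391 characters left out ...]
72   15] [ 520 -271   19] [ 521 -283   13] [ 521 -263   14] [ 522 -267   14] [ 522 -288   12] [ 522 -270   15] [ 522 -270   20] [ 523 -276   18] [ 524 -267   10] [ 525 -266   15] [ 525 -289   11] [ 525 -270   19] [ 526 -273   20] [ 528 -269   12] [ 528 -289   11] [ 529 -272   17] [ 529 -276   17] [ 531 -271   10] [ 531 -290    9] [ 531 -271   17] [ 532 -271   21] [ 534 -267   20] [ 534 -271   20] [ 536 -259   22] [ 536 -262   23] [ 536 -268   11] [ 537 -251   25] [ 537 -253   20] [ 538 -273   19] [ 538 -257   24] [ 539 -264   21] [ 540 -250   22] [ 540 -253   23] [ 541 -258   23] [-1.51798339  1.37147001  8.64038639] [ 0.16166594 -0.47341139  0.08927317] [ 0.46428035 -0.2654228   0.01014037]
```

The shank is resting on the tilted ring, so the pick cannot lie flat this way. There are 42 s left, so I'll unhook properly: lift, go to the tray's +x/+y part, and drag diagonally so the ring slides round the corner and off the tip.

Emit:
{"name": "drive_tool", "arguments": {"commands": "1 -0.15 0 0 0;1 -0.4 0 0 0;1 -0.65 0 0 0;1 -0.9 0 0 0;1 -1 0 0 0;1 -1 0 0 0"}}

```text
t: 18.67
tool_pos: [0.4627, -0.2645, 0.0492]
tool_rot: [-2.171, 0.115, 2.166]
contact_force: [-0.3, 1.2, -1.1]
opening: 0.0181
```

```bash
python3 - <<'E'
from h import *
go([.49,-.222,.048],-96)
M=R.from_rotvec(ctrl.get_obs()['tool_rot']).as_matrix();print('diag 100mm world (-.64,-.77):',M.T@np.array([-.064,-.077,0])/.04)
E
```

```text
t 18.67 pos [ 0.4627 -0.2645  0.0492] az -95.97 F [-0.3  1.2 -1.1] open 0.0181
tilt [ 0.002 -0.002 -1.   ] units [ 0.03 -1.13 -0.57] turn 0.01 rows 2.0
diag 100mm world (-.64,-.77): [-1.56964467e-04  2.08104976e+00  1.39099132e+00]
```

Emit:
{"name": "drive_tool", "arguments": {"commands": "1 0 -0.2 -0.1 0;1 0 -0.45 -0.25 0;1 0 -0.7 -0.4 0;1 0 -0.95 -0.5 0;1 0 -1.1 -0.57 0;1 0 -1.13 -0.57 0;1 0 -1.13 -0.57 0;1 0 -1.13 -0.57 0"}}

```text
t: 19.33
tool_pos: [0.4891, -0.2211, 0.0473]
tool_rot: [-2.168, 0.113, 2.169]
contact_force: [0.7, -0.1, -0.6]
opening: 0.0174
```

Emit:
{"name": "drive_tool", "arguments": {"commands": "1 0.2 0 0 0;1 0.4 0.05 0.05 0;1 0.48 0.13 0.13 0;1 0.56 0.21 0.21 0;1 0.64 0.3 0.3 0;1 0.72 0.4 0.4 0;1 0.78 0.5 0.5 0;1 0.78 0.6 0.6 0"}}

```text
t: 20.0
tool_pos: [0.4626, -0.2434, 0.0164]
tool_rot: [-2.169, 0.114, 2.167]
contact_force: [0.4, -0.0, -0.6]
opening: 0.0173
```

```bash
python3 - <<'E'
from h import *
go([.49,-.222,.017],-96);look('15',(.53,-.24,.02))
E
```

```text
t 20.0 pos [ 0.4626 -0.2434  0.0164] az -95.99 F [ 0.4 -0.  -0.6] open 0.0173
tilt [ 0.001 -0.001 -1.   ] units [-0.02 -0.6  -0.63] turn 0.0 rows 1.0
```

View pics/side15z.png

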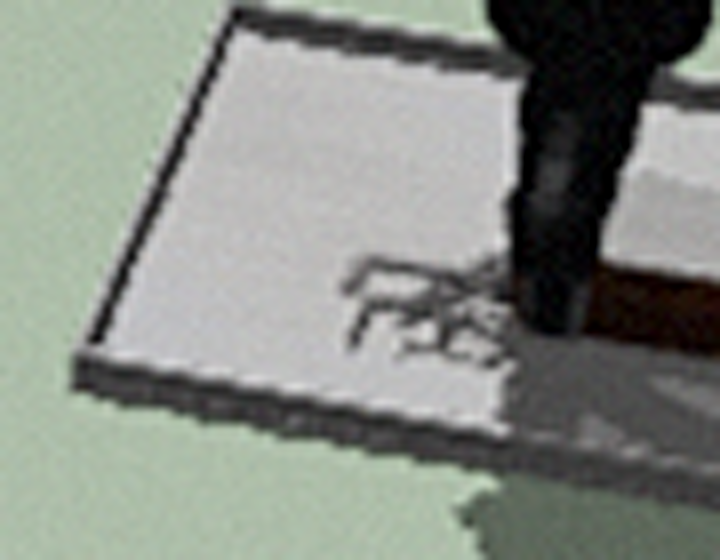

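Emit:
{"name": "drive_tool", "arguments": {"commands": "1 0 0.03 0.1 0;1 0 0.06 0.2 0;1 0 0.1 0.3 0;1 0 0.15 0.4 0;1 0 0.2 0.5 0;1 0 0.25 0.6 0;1 0 0.3 0.7 0;1 0 0.35 0.8 0"}}

```text
t: 20.72
tool_pos: [0.4291, -0.2534, 0.0163]
tool_rot: [-2.168, 0.113, 2.168]
contact_force: [-0.7, -0.6, -0.6]
opening: 0.0176
```

```bash
python3 - <<'E'
from h import *
go([.49,-.222,.017],-96);look('16',(.50,-.26,.02))
E
```

```text
t 20.72 pos [ 0.4291 -0.2534  0.0163] az -95.97 F [-0.7 -0.6 -0.6] open 0.0176
tilt [ 0. -0. -1.] units [-0.02 -0.94 -1.43] turn 0.01 rows 2.0
```

View pics/side16z.png

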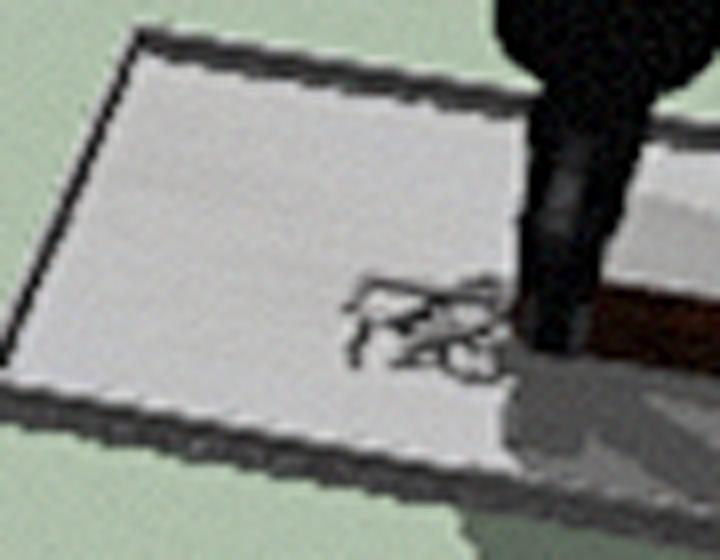

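Emit:
{"name": "drive_tool", "arguments": {"commands": "1 -0.2 0 0 0;1 -0.45 0 0 0;1 -0.7 0 -0.1 0;1 -0.8 0 -0.3 0;1 -0.8 0 -0.6 0;1 -0.8 0.1 -0.9 0;1 -0.8 0.2 -1.2 0;1 -0.8 0.2 -1.4 0"}}

```text
t: 21.43
tool_pos: [0.4866, -0.268, 0.0495]
tool_rot: [-2.171, 0.115, 2.166]
contact_force: [-0.2, 0.5, -0.7]
opening: 0.018
```

Emit:
{"name": "drive_tool", "arguments": {"commands": "1 0 0 0 0;1 0 0 0 0;1 0 0 0 0;1 0 0 0 0"}}

```text
t: 21.77
tool_pos: [0.4839, -0.2666, 0.048]
tool_rot: [-2.167, 0.113, 2.168]
contact_force: [-0.2, 0.2, -1.2]
opening: 0.0178
```

```bash
python3 - <<'E'
from h import *
go([.49,-.265,.017],-96);look('17',(.53,-.26,.03),('side','top'))
E
```

```text
t 21.77 pos [ 0.4839 -0.2666  0.048 ] az -95.97 F [-0.2  0.2 -1.2] open 0.0178
tilt [-0.001  0.    -1.   ] units [ 0.78 -0.06 -0.15] turn 0.01 rows 1.0
```

View pics/side17z.png

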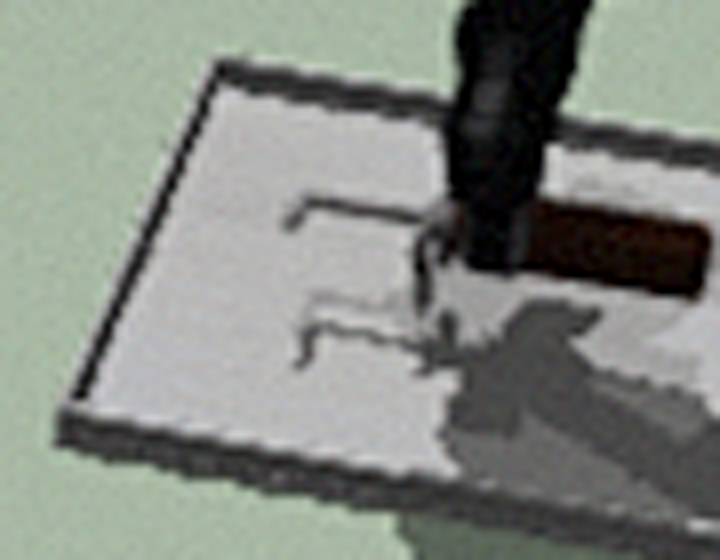

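View pics/top17z.png

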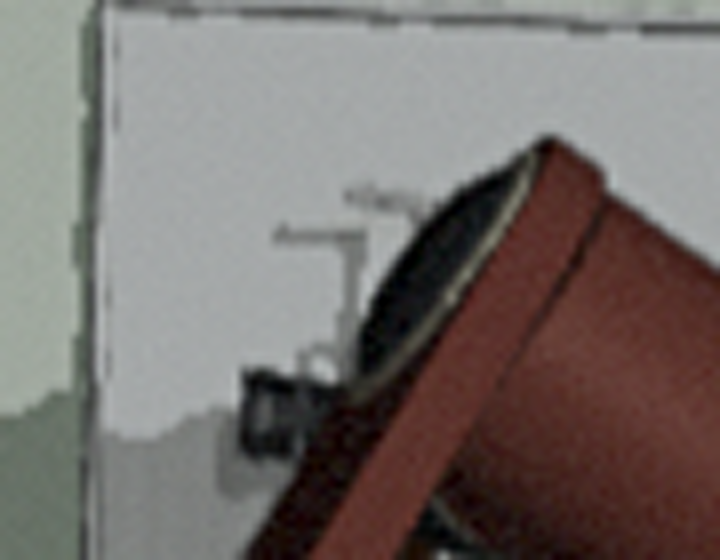

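My +x move slid the ring back against the handle. A brisk -x start with a slow stop should slide it forward to the corner by inertia.

Emit:
{"name": "drive_tool", "arguments": {"commands": "1 0 0 1 0;1 0 0 1.7 0;1 0 0 2.1 0;1 0 0 2.4 0;1 0 0 2.6 0;1 0 0 2.7 0;1 0 0 2.75 0;1 0 0 2.75 0"}}

```text
t: 22.53
tool_pos: [0.3751, -0.2557, 0.0485]
tool_rot: [-2.168, 0.114, 2.167]
contact_force: [0.3, -0.1, -0.4]
opening: 0.0175
```

```bash
python3 - <<'E'
from h import *
go([.49,-.265,.017],-96);look('18',(.43,-.26,.03))
E
```

```text
t 22.53 pos [ 0.3751 -0.2557  0.0485] az -95.99 F [ 0.3 -0.1 -0.4] open 0.0175
tilt [ 0. -0. -1.] units [ 0.79 -0.07 -2.88] turn 0.0 rows 3.0
```

View pics/side18z.png

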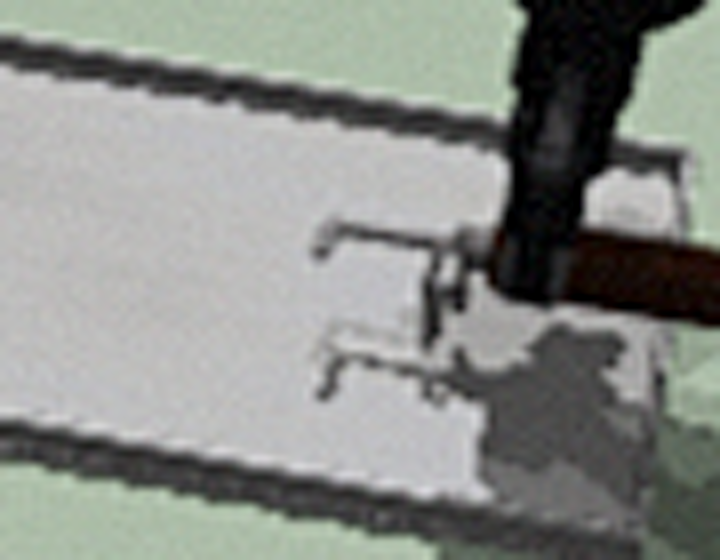

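The ring moved forward a little. Now a slow acceleration in +x with a sudden stop, to slide it further towards the corner.

Emit:
{"name": "drive_tool", "arguments": {"commands": "1 0 0 -0.1 0;1 0 0 -0.3 0;1 0 0 -0.6 0;1 0 0 -1.0 0;1 0 0 -1.5 0;1 0 0 -2.1 0;1 0 0 -2.1 0;1 0 0 -2.1 0"}}

```text
t: 23.25
tool_pos: [0.4602, -0.2644, 0.0482]
tool_rot: [-2.169, 0.112, 2.168]
contact_force: [-0.5, 0.4, -1.4]
opening: 0.0176
```

```bash
python3 - <<'E'
from h import *
go([.49,-.265,.017],-96);look('19',(.51,-.26,.03))
E
```

```text
t 23.25 pos [ 0.4602 -0.2644  0.0482] az -95.89 F [-0.5  0.4 -1.4] open 0.0176
tilt [ 0. -0. -1.] units [ 0.78 -0.06 -0.74] turn 0.02 rows 2.0
```

View pics/side19z.png

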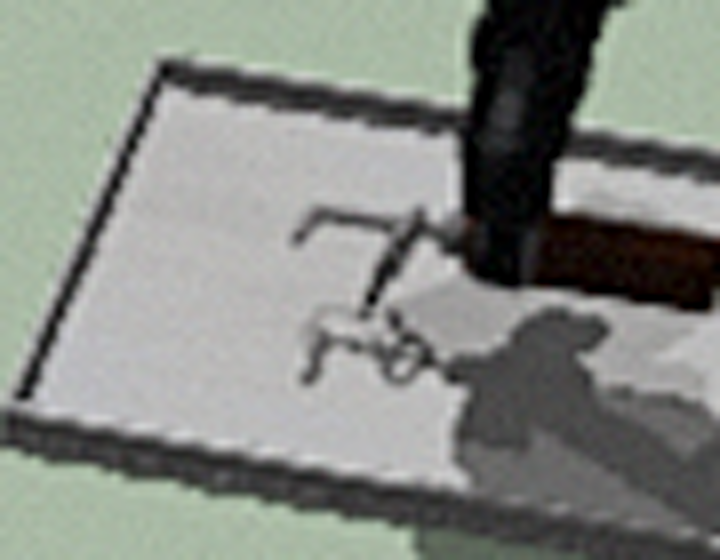

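The ring mostly swings. A better way: the tray's -y rim can strip it off if the pick is yawed about 45° and pulled back along the shank, then along the hook, with the ring standing inside the rim. Check the joint room and what is nearby.

```bash
python3 - <<'E'
from h import *
go([.414,-.385,.05],-45)
print(ctrl.get_obs()['q'])
W=pts('top',np.load('pics/top0.npz')['d'])
k=(W[...,0]>.25)&(W[...,0]<.62)&(W[...,1]<-.40)&(W[...,1]>-.62)&(W[...,2]>.012)&(W[...,2]<.1)
P=W[k];print(len(P),P.min(0),P.max(0));print(P[P[:,0].argsort()][:3])
k=(W[...,0]>.37)&(W[...,0]<.47)&(W[...,1]<-.37)&(W[...,1]>-.40)&(W[...,2]>.012);print('rim y',W[k][:,1].mean(),W[k][:,1].min(),W[k][:,1].max(),W[k][:,2].max())
E
```

```text
t 23.3 pos [ 0.4591 -0.2641  0.0479] az -95.92 F [-0.9  0.1 -0.9] open 0.0175
tilt [-0.001  0.    -1.   ] units [-0.05  3.12  0.81] turn -10.18 rows 8.0
[-6.62556036e-01  1.72633351e-02  1.97516227e+00 -9.75668360e-05
  1.14995356e+00  1.01158944e+00]
2573 [ 0.45811956 -0.61999017  0.01200442] [ 0.61988804 -0.40004231  0.06779203]
[[ 0.45811956 -0.52979086  0.0618902 ]
 [ 0.45813947 -0.52849306  0.05927944]
 [ 0.45816324 -0.52698272  0.05715528]]
rim y -0.38738413472579925 -0.39316253946375596 -0.3826980944238388 0.02367449519793574
```

Emit:
{"name": "drive_tool", "arguments": {"commands": "1 0 0 0 -0.7;1 0 0 0 -2;1 0 0 0 -3.3;1 0 0 0 -4.6;1 0 0 0 -5.9;1 0 0 0 -7.2;1 0 0 0 -8.5;1 0 0 0 -9.6"}}

```text
t: 23.97
tool_pos: [0.4577, -0.264, 0.0479]
tool_rot: [1.79, 0.694, -1.792]
contact_force: [-0.8, -0.2, -0.3]
opening: 0.0176
```

Emit:
{"name": "drive_tool", "arguments": {"commands": "1 -0.05 0 0 -0.4;1 -0.05 0 0 -0.55;1 -0.05 0 0 -0.55;1 -0.05 0 0 -0.55"}}

```text
t: 24.3
tool_pos: [0.4582, -0.2642, 0.0501]
tool_rot: [1.763, 0.725, -1.764]
contact_force: [0.2, 0.6, -0.8]
opening: 0.0178
```

```bash
python3 - <<'E'
from h import *
go([.394,-.385,.05],-45);look('20',(.49,-.22,.03))
E
```

```text
t 24.3 pos [ 0.4582 -0.2642  0.0501] az -45.29 F [ 0.2  0.6 -0.8] open 0.0178
tilt [-0.  0. -1.] units [0.   1.02 3.26] turn -0.06 rows 4.0
```

View pics/side20z.png

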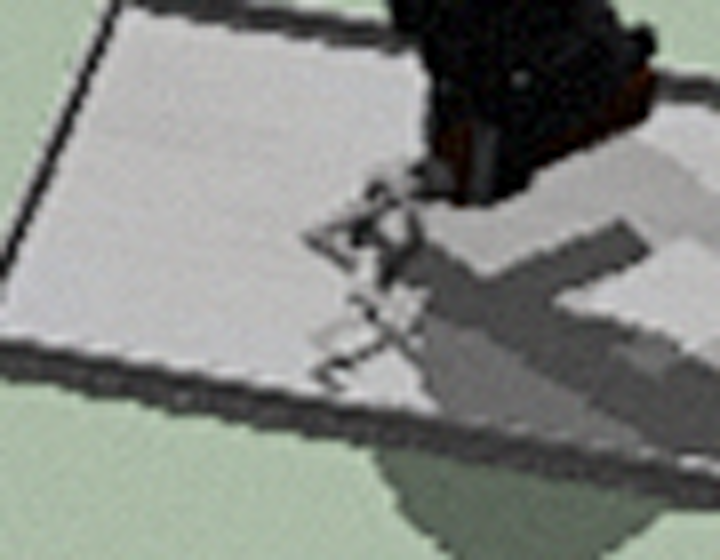

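Emit:
{"name": "drive_tool", "arguments": {"commands": "1 0 0.2 0.6 0;1 0 0.4 1.2 0;1 0 0.6 1.75 0;1 0 0.75 2.25 0;1 0 0.87 2.65 0;1 0 0.95 2.95 0;1 0 1 3.15 0;1 0 1.02 3.26 0"}}

```text
t: 25.02
tool_pos: [0.3942, -0.3858, 0.0502]
tool_rot: [1.763, 0.725, -1.763]
contact_force: [-0.9, -0.3, -0.4]
opening: 0.0177
```

Emit:
{"name": "drive_tool", "arguments": {"commands": "1 0 0 0 0;1 0.15 0 0 0;1 0.3 0 0 0;1 0.45 0 0 0;1 0.57 0 0 0;1 0.57 0 0 0"}}

```text
t: 25.52
tool_pos: [0.3941, -0.3837, 0.0255]
tool_rot: [1.762, 0.73, -1.764]
contact_force: [-0.9, 0.7, -2.2]
opening: 0.0172
```

```bash
python3 - <<'E'
from h import *
go([.355,-.435,.028],-45);look('21',(.43,-.35,.03))
E
```

```text
t 25.52 pos [ 0.3941 -0.3837  0.0255] az -45.19 F [-0.9  0.7 -2.2] open 0.0172
tilt [-0.002  0.003 -1.   ] units [-0.06  0.22  1.6 ] turn -0.04 rows 2.0
```

View pics/side21z.png

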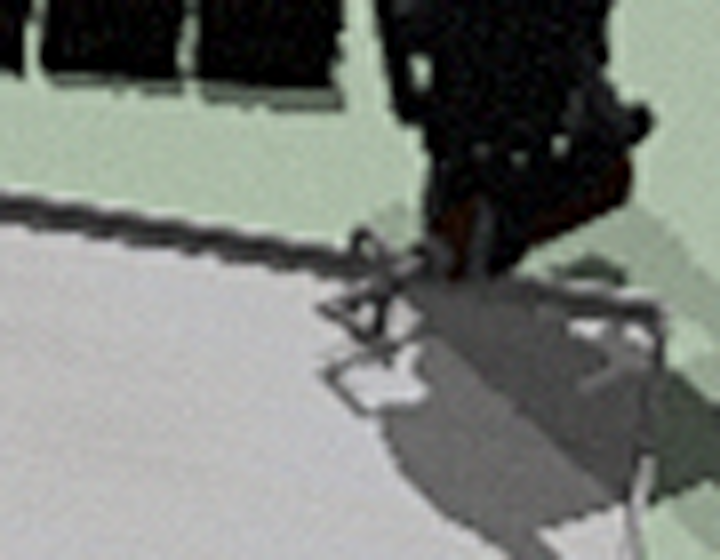

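Emit:
{"name": "drive_tool", "arguments": {"commands": "1 -0.03 0 0.1 0;1 -0.03 0 0.2 0;1 -0.03 0 0.3 0;1 -0.03 0 0.4 0;1 -0.03 0 0.5 0;1 -0.03 0 0.6 0;1 -0.03 0 0.7 0;1 -0.03 0 0.7 0"}}

```text
t: 26.23
tool_pos: [0.3742, -0.4054, 0.0287]
tool_rot: [1.763, 0.725, -1.763]
contact_force: [-0.2, 0.1, -1.3]
opening: 0.0176
```

```bash
python3 - <<'E'
from h import *
go([.355,-.435,.028],-45);look('22',(.41,-.38,.03))
E
```

```text
t 26.23 pos [ 0.3742 -0.4054  0.0287] az -45.27 F [-0.2  0.1 -1.3] open 0.0176
tilt [-0. -0. -1.] units [0.02 0.19 0.86] turn -0.05 rows 1.0
```

View pics/side22z.png

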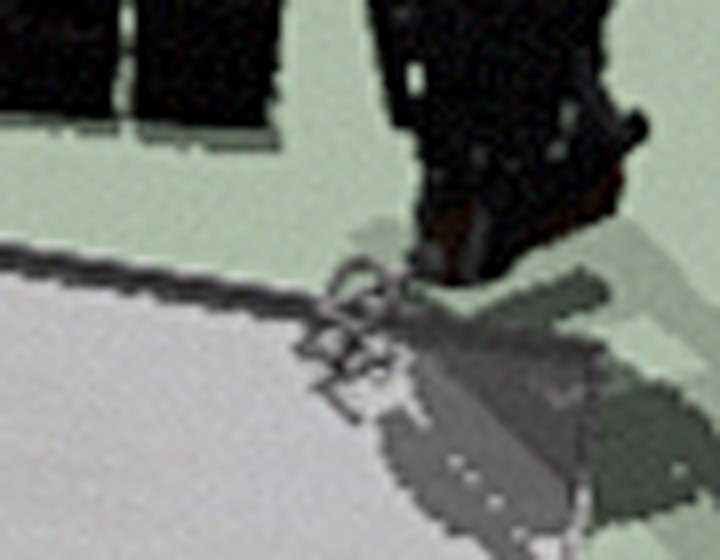

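Emit:
{"name": "drive_tool", "arguments": {"commands": "1 0 0 0.08 0;1 0 0 0.16 0;1 0 0 0.24 0;1 0 0 0.32 0;1 0 0 0.4 0;1 0 0 0.4 0"}}

```text
t: 26.78
tool_pos: [0.3631, -0.4166, 0.0287]
tool_rot: [1.763, 0.725, -1.763]
contact_force: [0.9, 0.5, -1.2]
opening: 0.0173
```

```bash
python3 - <<'E'
from h import *
go([.355,-.435,.028],-45);look('23',(.41,-.38,.03),('side','top'))
im=np.load('pics/side23.npz')['im'];u,v=proj('side',(.41,-.385,.03)).astype(int)
cv2.imwrite('pics/s23zz.png',cv2.resize(im[v-22:v+22,u-28:u+28],(784,596) and (728,572),interpolation=cv2.INTER_CUBIC))
E
```

```text
t 26.78 pos [ 0.3631 -0.4166  0.0287] az -45.26 F [ 0.9  0.5 -1.2] open 0.0173
tilt [-0. -0. -1.] units [0.02 0.19 0.47] turn -0.05 rows 1.0
```

View pics/s23zz.png

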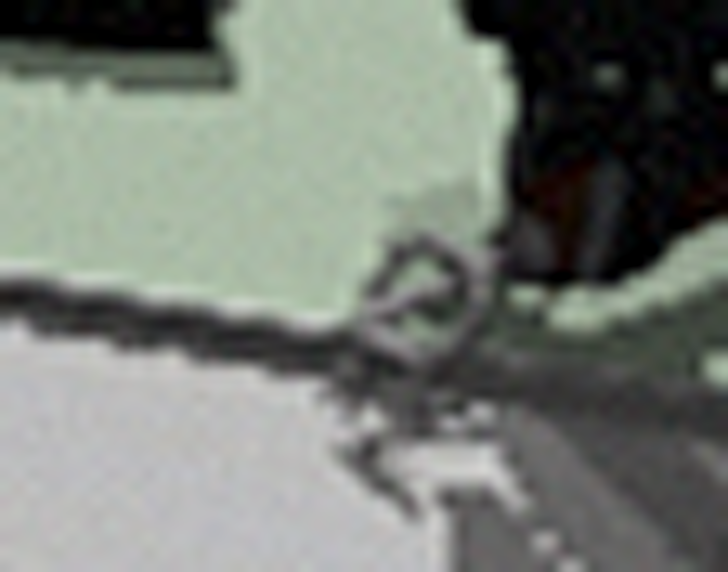

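View pics/top23z.png

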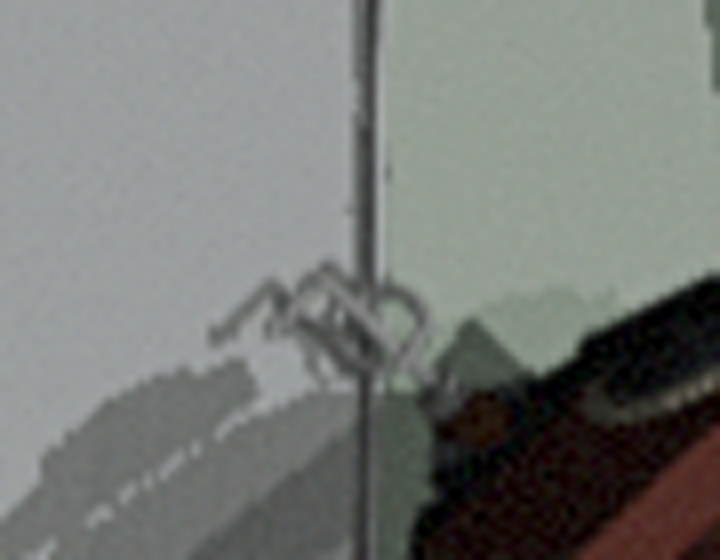

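The top view shows the ring starting to lean over the rim (eye at ~(420,300), rim at u≈365). Carrying on could lose it outside, so I'm stopping this. I'll lift straight up, go back to mid-tray and lay it down threaded but settled.

Emit:
{"name": "drive_tool", "arguments": {"commands": "1 -0.15 0 -0.05 0;1 -0.35 0 -0.05 0;1 -0.6 0 -0.05 0;1 -0.85 0 -0.05 0;1 -1.1 0 -0.05 0;1 -1.3 0 -0.05 0;1 -1.4 0 -0.05 0;1 -1.4 0 -0.05 0"}}

```text
t: 27.55
tool_pos: [0.3655, -0.4156, 0.0865]
tool_rot: [1.762, 0.723, -1.761]
contact_force: [0.5, -0.3, -1.6]
opening: 0.0174
```

```bash
python3 - <<'E'
from h import *
go([.50,-.25,.085],-45);look('24',(.41,-.38,.07),('side','top'))
E
```

```text
t 27.55 pos [ 0.3655 -0.4156  0.0865] az -45.23 F [ 0.5 -0.3 -1.6] open 0.0174
tilt [ 0.002 -0.003 -1.   ] units [ 0.03 -0.57 -5.3 ] turn -0.05 rows 6.0
```

View pics/side24z.png

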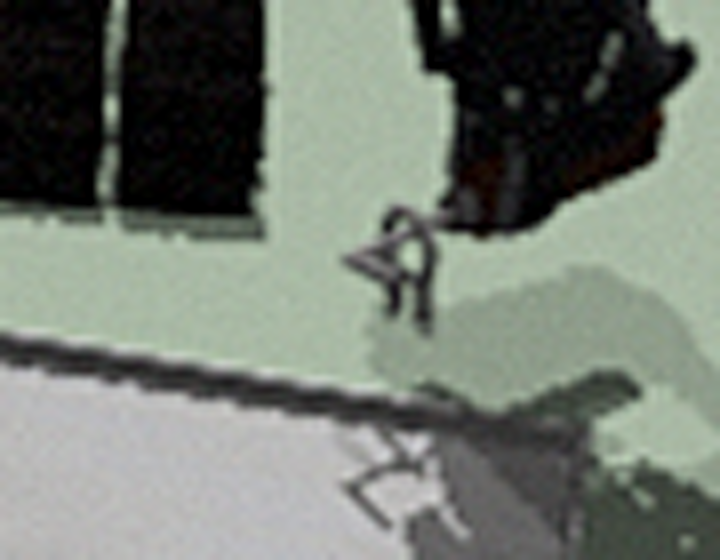

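View pics/top24z.png

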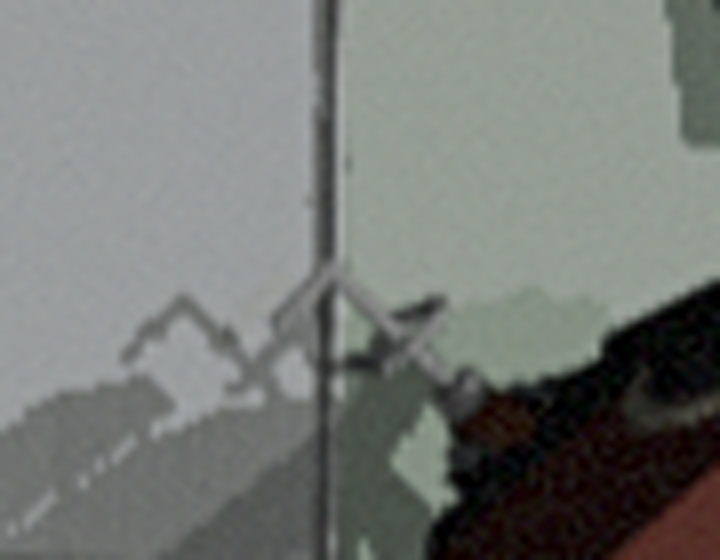

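Emit:
{"name": "drive_tool", "arguments": {"commands": "1 0 -0.01 -0.05 0;1 0 -0.02 -0.15 0;1 0 -0.03 -0.3 0;1 0 -0.05 -0.5 0;1 0 -0.08 -0.75 0;1 0 -0.11 -1.05 0;1 0 -0.15 -1.4 0;1 0 -0.19 -1.8 0"}}

```text
t: 28.32
tool_pos: [0.4114, -0.3574, 0.0846]
tool_rot: [1.763, 0.726, -1.763]
contact_force: [0.2, -0.5, -1.7]
opening: 0.0177
```

Emit:
{"name": "drive_tool", "arguments": {"commands": "1 0 -0.05 -0.45 0;1 0 -0.1 -0.95 0;1 0 -0.16 -1.5 0;1 0 -0.22 -2.1 0;1 0 -0.3 -2.75 0;1 0 -0.36 -3.4 0;1 0 -0.36 -3.4 0;1 0 -0.36 -3.4 0"}}

```text
t: 28.98
tool_pos: [0.4979, -0.2508, 0.0846]
tool_rot: [1.76, 0.729, -1.761]
contact_force: [0.5, 0.8, -1.5]
opening: 0.0175
```

```bash
python3 - <<'E'
from h import *
go([.50,-.255,.045],-45);look('25',(.53,-.23,.07),('side','top'))
E
```

```text
t 28.98 pos [ 0.4979 -0.2508  0.0846] az -45.04 F [ 0.5  0.8 -1.5] open 0.0175
tilt [-0.  0. -1.] units [0.99 0.11 0.04] turn -0.01 rows 1.0
```

View pics/side25z.png

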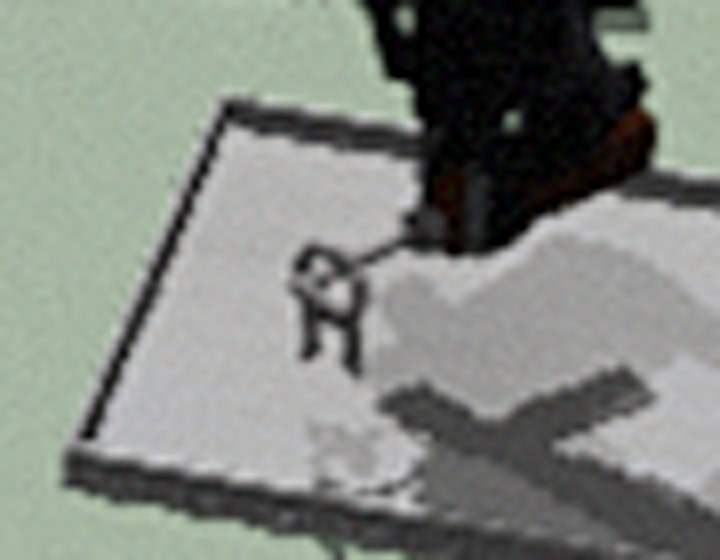

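View pics/top25z.png

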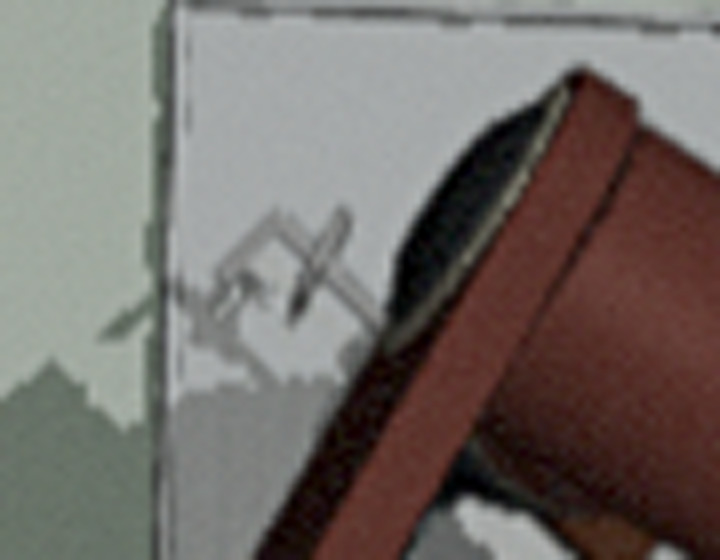

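The sudden stop moved the ring to about 18 mm from the corner, well clear of the fingers. Now lower and lay it down.

Emit:
{"name": "drive_tool", "arguments": {"commands": "1 0.1 0.02 0 0;1 0.25 0.05 0 0;1 0.45 0.08 0 0;1 0.65 0.11 0 0;1 0.85 0.11 0 0;1 0.95 0.11 0 0;1 1 0.11 0.02 0;1 1 0.11 0.04 0"}}

```text
t: 29.75
tool_pos: [0.4984, -0.2566, 0.0436]
tool_rot: [1.762, 0.728, -1.764]
contact_force: [1.4, -0.2, -1.3]
opening: 0.018
```

Emit:
{"name": "drive_tool", "arguments": {"commands": "1 0.1 0 0.06 0;1 0.2 0 0.14 0;1 0.3 0 0.22 0;1 0.4 0 0.32 0;1 0.5 0 0.42 0;1 0.58 0 0.52 0;1 0.66 0 0.62 0;1 0.72 0 0.7 0"}}

```text
t: 30.42
tool_pos: [0.4786, -0.2768, 0.0153]
tool_rot: [1.763, 0.726, -1.763]
contact_force: [-0.2, -0.2, -1.2]
opening: 0.0179
```

```bash
python3 - <<'E'
from h import *
go([.47,-.283,.006],-45);look('26',(.51,-.25,.02),('side','top'))
E
```

```text
t 30.42 pos [ 0.4786 -0.2768  0.0153] az -45.24 F [-0.2 -0.2 -1.2] open 0.0179
tilt [-0.  0. -1.] units [ 0.23 -0.04  0.26] turn -0.05 rows 1.0
```

View pics/side26z.png

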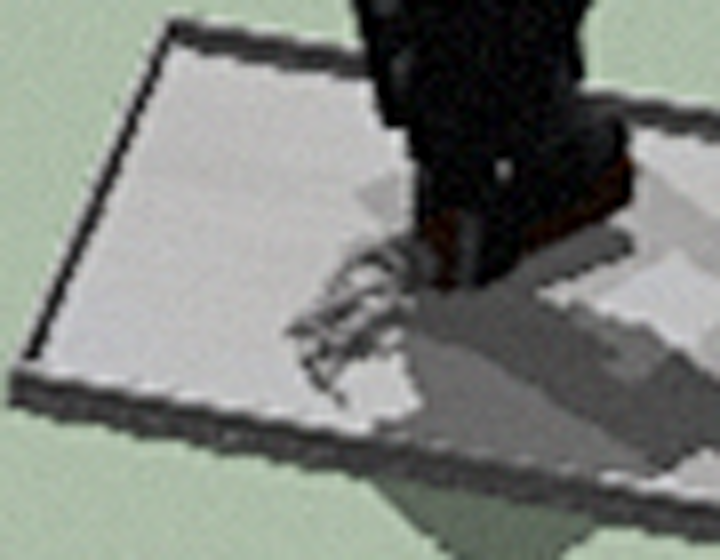

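View pics/top26z.png

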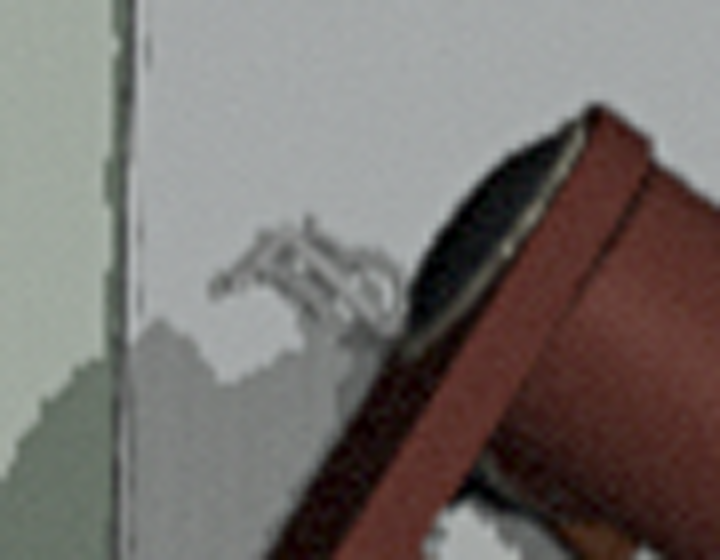

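Emit:
{"name": "drive_tool", "arguments": {"commands": "1 0.04 0 0.02 0;1 0.08 0 0.04 0;1 0.12 0 0.06 0;1 0.13 0 0.06 0;1 0.13 0 0.06 0"}}

```text
t: 30.93
tool_pos: [0.4782, -0.2784, 0.0116]
tool_rot: [1.763, 0.725, -1.761]
contact_force: [-1.0, 1.2, 5.5]
opening: 0.0174
```

Emit:
{"name": "drive_tool", "arguments": {"commands": "1 0 0 0 0;1 0 0 0 0;1 0.02 0 0 0;1 0.04 0 0 0;1 0.06 0 0 0;1 0.08 0 0 0;1 0.09 0 0 0;1 0.09 0 0 0", "newtons": 20}}

```text
t: 31.6
tool_pos: [0.4796, -0.2789, 0.0093]
tool_rot: [1.766, 0.723, -1.758]
contact_force: [0.6, 2.3, 9.3]
opening: 0.0179
```

```bash
cat >> h.py <<'E'
def handle(tag):
    z=np.load(f'pics/side{tag}.npz');W=pts('side',z['d']);im=z['im'].astype(int)
    k=(im[...,2]>im[...,0]+15)&(W[...,0]>.36)&(W[...,0]<.52)&(W[...,1]<-.2)&(W[...,1]>-.38)&(W[...,2]>.010)&(W[...,2]<.06)
    P=W[k];s=P[:,:2]@[.707,.707]
    for a in np.arange(s.min(),s.max(),.012):
        q=P[(s>=a)&(s<a+.012)]
        if len(q)>3: print(round(a,3),len(q),np.round(np.percentile(q[:,2],[5,50,95])*1000,1))
E
python3 - <<'E'
from h import *
go([.47,-.283,.006],-45);look('27',(.50,-.26,.02),('side',));handle('27')
E
```

```text
t 31.6 pos [ 0.4796 -0.2789  0.0093] az -45.24 F [0.6 2.3 9.3] open 0.0179
tilt [ 0.004 -0.001 -1.   ] units [ 0.08 -0.1   0.24] turn -0.05 rows 1.0
0.071 7 [14.  27.3 30. ]
0.143 11 [25.9 29.8 38.3]
0.155 4 [13.3 26.6 29.4]
```

View pics/side27z.png

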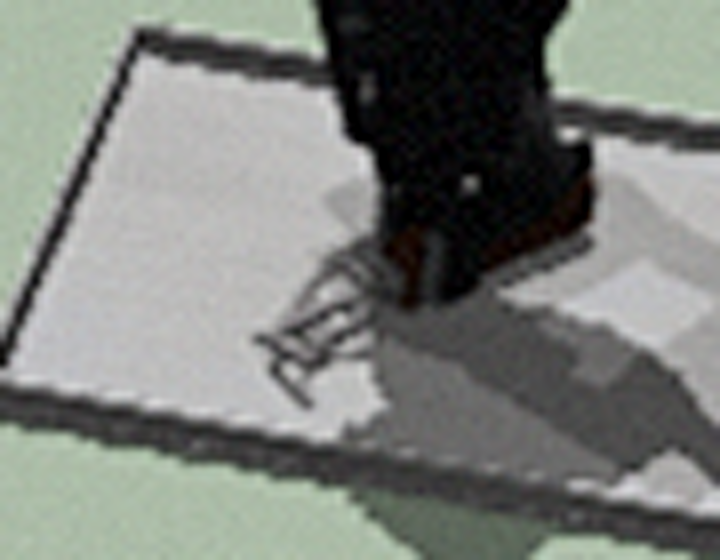

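Emit:
{"name": "drive_tool", "arguments": {"commands": "1 0.03 0 0 0;1 0.06 0 0 0;1 0.08 0 0 0;1 0.08 0 0 0;1 0.08 0 0 0"}}

```text
t: 32.07
tool_pos: [0.48, -0.2794, 0.0074]
tool_rot: [1.765, 0.722, -1.758]
contact_force: [-3.3, 2.6, 14.1]
opening: 0.0175
```

```bash
python3 - <<'E'
from h import *
go([.47,-.283,.006],-45)
o=ctrl.get_obs();print(o['wrist_torque'])
E
```

```text
t 32.07 pos [ 0.48   -0.2794  0.0074] az -45.23 F [-3.3  2.6 14.1] open 0.0175
tilt [ 0.005 -0.002 -1.   ] units [ 0.03 -0.11  0.24] turn -0.05 rows 1.0
[ 1.13280715 -0.3310572   0.25887751]
```

Emit:
{"name": "drive_tool", "arguments": {"commands": "0.5 0 0 0 0;0.4 0 0 0 0;0.3 0 0 0 0;0.2 0 0 0 0;0.1 0 0 0 0;0 0 0 0 0;0 0 0 0 0;0 0 0 0 0"}}

```text
t: 32.73
tool_pos: [0.4772, -0.2781, 0.0036]
tool_rot: [1.762, 0.726, -1.763]
contact_force: [-0.7, 0.6, 0.7]
opening: 0.0425
```

```bash
python3 - <<'E'
from h import *
go([.47,-.283,.006],-45);look('28',(.50,-.26,.02),('side',))
E
```

```text
t 32.73 pos [ 0.4772 -0.2781  0.0036] az -45.23 F [-0.7  0.6  0.7] open 0.0425
tilt [-0.  0. -1.] units [-0.06 -0.04  0.21] turn -0.05 rows 1.0
```

View pics/side28z.png

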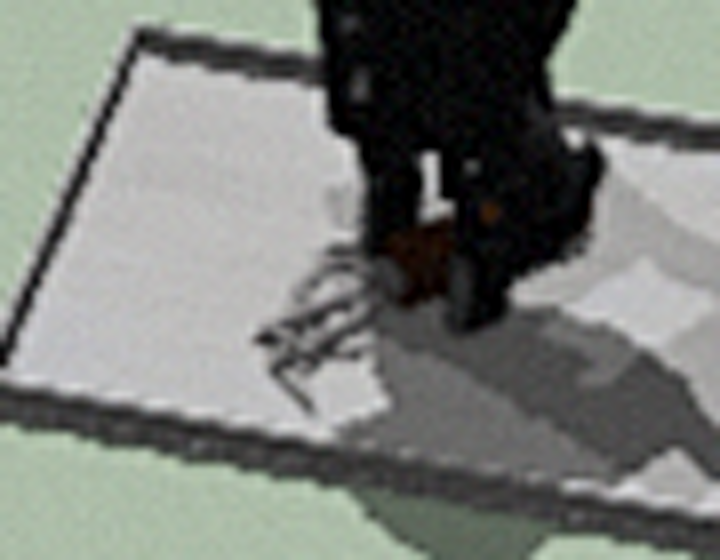

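Released. Raise straight up slowly.

Emit:
{"name": "drive_tool", "arguments": {"commands": "0 -0.1 0 0 0;0 -0.25 0 0 0;0 -0.5 0 0 0;0 -0.8 0 0 0;0 -1.2 0 0 0;0 -1.8 0 0 0;0 -2.5 0 0 0;0 -3.2 0 0 0"}}

```text
t: 33.45
tool_pos: [0.4773, -0.2782, 0.1341]
tool_rot: [1.763, 0.725, -1.762]
contact_force: [0.6, -0.4, -0.4]
opening: 0.0427
```

Emit:
{"name": "drive_tool", "arguments": {"commands": "0 -0.8 0 0.8 0;0 -0.8 0 1.6 0;0 -0.8 0 2.2 0;0 -0.8 0 2.2 0;0 -0.8 0 2.2 0"}}

```text
t: 33.87
tool_pos: [0.4146, -0.3411, 0.1655]
tool_rot: [1.765, 0.722, -1.762]
contact_force: [0.2, 0.2, -0.9]
opening: 0.0429
```

```bash
python3 - <<'E'
from h import *
go([.47,-.283,.006],-45);look('29',(.49,-.27,.02),('side','top'));handle('29')
W=pts('side',np.load('pics/side29.npz')['d'])
k=(abs(W[...,0]-.5)<.1)&(abs(W[...,1]+.26)<.09)&(W[...,2]>.009)&(W[...,2]<.06)
P=W[k];print(len(P),P.min(0),P.max(0),np.percentile(P[:,2],[50,95]))
E
```

```text
t 33.87 pos [ 0.4146 -0.3411  0.1655] az -45.36 F [ 0.2  0.2 -0.9] open 0.0429
tilt [ 0.002 -0.001 -1.   ] units [ 3.99 -0.07 -2.  ] turn -0.07 rows 5.0
0.071 18 [18.5 27.1 29. ]
0.083 20 [12.8 27.7 30.5]
0.095 22 [15.7 27.6 30.5]
0.107 19 [16.  27.9 31.1]
0.119 24 [15.5 28.2 30.8]
0.131 21 [13.2 28.9 31.4]
0.143 21 [15.8 28.7 30.6]
0.155 5 [24.8 27.2 28.6]
570 [ 0.40040907 -0.33614648  0.00901053] [ 0.59950915 -0.17003258  0.03253181] [0.01830754 0.02977005]
```

View pics/side29z.png

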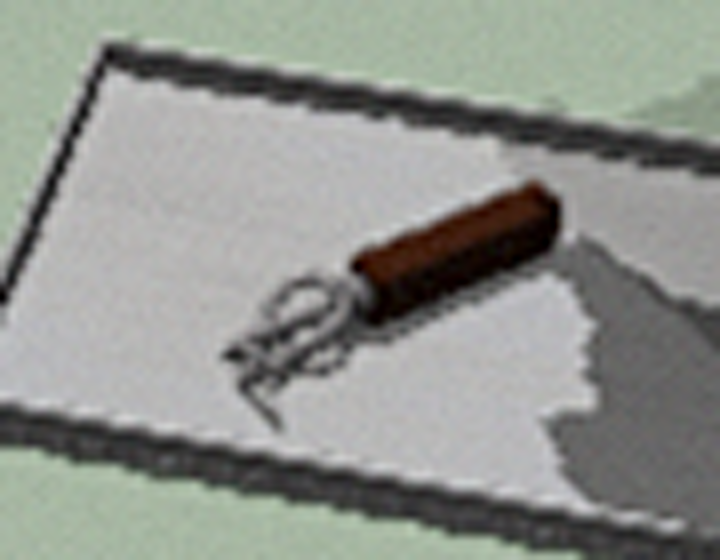

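View pics/top29z.png

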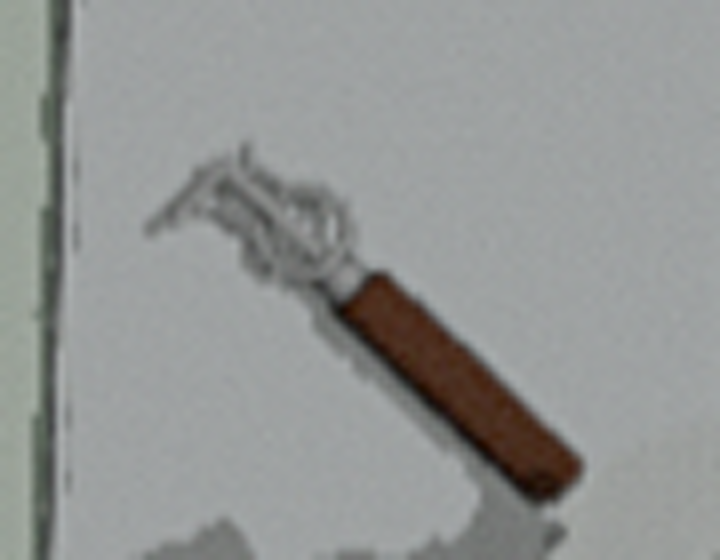

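The pick lies in the tray with its handle practically level: its top is ~27 mm at the rear and ~29 mm at the front. The ring lies low around the shank, legs towards the hook, and nothing crosses the rim. The arm is clear, so I'll check for stillness and hand in.

```bash
python3 - <<'E'
from h import *
a=np.load('pics/side29.npz')['im'];b,_=ctrl.get_image('side')
u,v=proj('side',(.49,-.27,.02)).astype(int)
print(np.abs(a.astype(int)-b)[v-20:v+25,u-40:u+25].mean())
print(ctrl.finish_job())
E
```

```text
3.129230769230769
the job is handed in; nothing more can be done
None
```

The ring is off the pin and the pick is laid in the tray, with the ring still threaded on its shank. I handed the job in at about 34 s of the 61 s allowed.

**What I did:** I gripped the hooked pick by the front half of its handle and put the hook through the eye from the pin's free end. I then lifted the ring out of the groove and carried it to the tray. The pick went down slowly under a light grip before I opened the fingers. The fingers never gripped or visibly touched the ring.

**Last checks:**
- **Pick:** it lies fully inside the tray. The handle top reads about 27 mm at the rear and 29 mm at the front, against 28 mm if it were perfectly flat. That fits a tilt of 1–2°, because the shank rests on the ring.
- **Ring:** it lies low around the shank, within the tray and clear of the rim.
- **Stillness:** two pictures a moment apart showed only a small difference, which looks like camera noise. The arm was well clear.

**What did not go as planned:**
- **Ring on the shank:** in transit the ring slid round the bend from the hook onto the shank.
- **Unhooking:** I tried dragging it off on the tray floor, shaking it with quick starts and stops, and catching it on the tray rim. None worked, and I stopped the rim attempt when the ring began to lean over the edge. It therefore leans slightly on the shank instead of lying separately.
- **Forces:** the highest wrist-force reading was about 14 N, as the pick settled onto the ring.

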